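Get the pocket scale out of its foam box and set it up on the weighing stone

TASK

Lift the dust cover off the storage box by its knob and set it aside on the table, rim down, clear of the box. The pocket scale lies pan side down in the tight foam, one end held under a foam hood: raise its free end first and draw it out from under the hood without forcing it, turn it over, and lay it, pan up, flat in the middle of the weighing stone, lengthwise on it. Lay it down rather than dropping or toppling it, and leave the carton, the stamp and the tally counter where they are.

Things in the scene. Friction and masses are not known exactly. Their poses are not given: they have to be found in the camera images.
- case: Storage box, fixed: black plinth 168 (x) x 198 (y) x 6 mm carrying a grey foam insert 148 x 178 mm, foam top at z 46 mm. Origin: centre of the underside; z up, y along its length. A pocket in the foam holds the pocket scale pan side down, base level with the foam top, display end towards +y. The foam hardly gives.
- pocket (a point): Centre of the pocket's floor, at box y -3, z 24 mm. The pocket is 59 mm wide (x) and runs from y -64 to +58 mm, leaving the scale about 2 mm of play at each end and 1.5 mm at each side. Its +y end is closed by a foam wall (x -20 to 20, y 58 to 89, top z 46 mm).
- hood (a point): Middle of the lower edge of the foam hood at the pocket's -y end (box y -55, z 48 mm). The hood spans y -89 to -55 and x -46 to 46 mm, top at z 57 mm; it covers about 7 mm of the scale's pan end, 2 mm above it, so the scale cannot rise straight up. With the +y end raised 12 to 16 degrees the scale clears the end wall and can be drawn out along its own length.
- scoops (a point): Point on the pocket's middle line between the two finger scoops, at the foam top (box y 44, z 46 mm). The scoops are open from above, one on each side of the pocket, and bare the scale's sides near its display end: each spans box y 14 to 74 mm and 20 to 60 mm from the middle line (so 8 mm under the scale's edges), floor at z 8 mm.
- pocket_scale: Light grey slab 56 (own x) x 118 (own y) x 22 mm (own z), about 0.16 kg, balanced at its middle. Origin: centre of its base (face with four dark feet and a battery door, all flush). Own +z points from base to pan face (down at the start), own +y to the end with the square steel pan, own -y to the end with the window and three keys. Grip it across its 56 mm width. It can stand on an end.
- pan_end (a point): Centre of the pocket scale's end face at the pan end (own y +59 mm, z 11 mm).
- cover: Loose light grey dust cover over the storage box, 162 (x) x 192 (y) mm, 60 mm high, walls 3 mm, open below, about 0.3 kg. Origin: centre of the lower rim's plane, z up. It rests on the plinth (rim at z 6 mm) round the foam with 4 mm of play to it; the foam hood reaches 51 mm above the rim inside, so lift it 60 mm before moving it sideways.
- knob (a point): Middle of the round black knob in the centre of the cover's top, 81 mm above the rim: 28 mm in diameter from 72 to 90 mm, its top at 94 mm.
- stone: Weighing stone, fixed to the table: plain grey stone slab 150 (x) x 210 (y) mm, its top at z 30 mm. Origin: centre of the underside; z up, y along its length. Left of box and stone, round x 0.50, y 0.40 m, the table is clear.
- carton: Bystander: closed green and white folding carton, 83 x 122 x 39 mm, lying flat; origin at the centre of its underside. Leave it alone.
- date_stamp: Bystander: self-inking stamp with a red grip, 35 x 58 x 80 mm, standing; origin at the centre of its underside. Leave it alone.
- tally_counter: Bystander: round metal tally counter, 76 x 56 x 30 mm; origin at the centre of its underside. Leave it alone.

How it is judged:
On the way, in this order (a step that is already met when the one before it is completed fails the run):
1. the dust cover stands rim down on the table, clear of the box (horizontal distance between cover and case above 0.17 m and height (world z) of cover below 0.008 m and angle between cover's own z axis and vertical below 0.1 rad), for 0.2 s.
2. the scale's free end is raised (more than about 6 degrees) while its pan end is still low in the pocket (angle between pocket_scale's own z axis and vertical below 3.04 rad and y of pan_end in the frame of case between -0.075 and -0.03 m and z of pan_end in the frame of case below 0.05 m and x of pan_end in the frame of case between -0.03 and 0.03 m).
At the end, for the whole second after the job is handed in: The pocket scale lies at rest flat and pan up (3 degrees) on the stone, its middle within 25 mm of the stone's along each side, lengthwise within 15 degrees; the cover stands rim down on the table, its middle over 170 mm from the box's middle (all of step 1 and angle between pocket_scale's own z axis and vertical below 0.06 rad and z of pocket_scale in the frame of stone between 0.027 and 0.034 m and x of pocket_scale in the frame of stone between -0.025 and 0.025 m and y of pocket_scale in the frame of stone between -0.025 and 0.025 m and angle between the y axis of pocket_scale and the y axis of stone, either way round below 0.26 rad and linear speed of each of pocket_scale, cover below 0.02 m/s and angular speed of pocket_scale below 0.2 rad/s); the robot touches nothing.
It fails at once if the scale is forced against the foam (more than 60 N) (contact force between pocket_scale and case above 60 N).
It fails at once if the scale is dropped or toppled (turning faster than 8 rad/s, or faster than 1.2 m/s) (angular speed of pocket_scale above 8 rad/s or linear speed of pocket_scale above 1.2 m/s).
It fails at once if the carton is moved more than 30 mm (distance of carton from where it was at the start of the episode above 0.03 m).
It fails at once if the stamp is moved more than 30 mm (distance of date_stamp from where it was at the start of the episode above 0.03 m).
It fails at once if the tally counter is moved more than 30 mm (distance of tally_counter from where it was at the start of the episode above 0.03 m).
It also fails if it takes over 72 s, if anything falls off the work surface, if the arm or the gripper's body presses on something with over 40 N, if the wrist force passes 120 N, or if a joint passes its speed limit or range.

ROBOT

A 7-joint arm with a two-finger parallel gripper is mounted at the origin on a cart in front of the work surface, level with it; the furniture and walls round the work are solid. World frame = base frame: x ahead of the robot, y to its left, z up, the work surface at z = 0. Lengths are in m, angles in rad, forces in N, time in s.
With the tool pointing down it reaches from about 0.425 to 0.925 m from the base axis. Payload 6.8 kg.
Tool frame: the origin (TCP) lies at the very end of the fingers, on their centre line; the grasp point (between the pads) lies 19 mm behind it; z points along the fingers, y is the line along which they close (so a half turn about z gives the same grasp; the last joint's range is limited). The gripper opens to 85 mm and grips with 20 to 120 N. Pads are 22 mm wide; open, the fingers measure 114 mm over their backs; the gripper's body (76 mm by 85 mm) begins 54 mm behind the grasp point. The pads swing forward as they close: fully open they stand 13 mm farther back than shut.
Start: joints at [-1.447, 0.477, 0.022, 1.555, -0.011, 1.109, -0.083], TCP at [0.155, 0.657, 0.195] pointing down, gripper open.
Joint ranges: [-2.96, 2.96], [-0.34, 2.1], [-1.41, 1.46], [0.24, 2.44], [-1.37, 4.51], [0.17, 1.92], [-2.96, 2.96]. Speed limits (rad/s): [2.39, 2.39, 3.14, 3.14, 3.14, 3.14, 3.14].

INTERFACE

Orientations are given as a unit quaternion [w, x, y, z].
In Python, from station import * gives the robot as it stands.
- The arm moves only by the tool jog_arm, never from a script. Its argument "moves" is one flat list of numbers, 7 for each row, row after row: the shift along the tool's x, y, z normalised to -1 to 1, where 1 is 20 mm, then the turn, a rotation vector about the tool's x, y, z normalised to -1 to 1, where 1 is 4 degrees, then the opening, from 0 (shut) to 1 (fully open). In form: [x, y, z, rx, ry, rz, claw, x, y, z, rx, ry, rz, claw, ...]. A call has exactly 8 rows; each row shifts and turns the commanded pose from where the row before left it, along the tool's axes as they then stand; what a row does not reach is not made up. A row lasts 1/12 s, in which the tool goes at most 41.7 mm and 7.16 degrees, less where a joint would pass 70% of its speed; a pose out of reach is approached as far as the arm can. A call with a number of a shift or a turn outside -1 to 1 is refused whole. A call with a gripper value outside its range is refused whole. The fingers move at their own pace and stop on an object; "grip_force" is the grip in N (left out, the last holds). Time passes only in rows, so rows that do not move let the fingers close, or fill a call up. It gives the time, the measured TCP pose, the force, the opening and the grip force at its end, in the units of the state.
- get_obs(): the state, without advancing time (a new reading comes with each control period).
- read_camera(name): name is "scene" or "top" or "wrist"; returns a dict with "color" (480x640x3 uint8, blue, green, red), "fx", "fy", "cx", "cy" (pixels), "k1" (the pictures are not rectified: a ray, as slopes to the right and down, at radius r is drawn at 1 + k1 r^2 times it, then the intrinsics apply), "rvec" (rotation vector, rad) and "tvec" (3), from world to camera coordinates, as OpenCV has them. Camera axes: x right, y down, z forward; pixel columns grow to the right and rows downward; lengths in m; the calibration is good to about 2 mm. A picture is of the moment at which its call begins. There is no depth.
- hand_in(): hands the job in; it is judged then, once.
The state is a dict: "t": time; "q": joint angles; "joint_vel": joint speeds; "joint_torque": joint torques, N m; "eef_pos": TCP position; "tool_rot": TCP orientation; "contact_force": force on the tool from outside, world axes, zero at the start; "torque": the same for the moment, N m; "gripper_width": opening from 0.0 (shut) to 1.0 (fully open); "grasp_force": force on a finger pad.
Only numpy, scipy, OpenCV 4.12 (cv2) and the standard library are available. Lean on these libraries where they do the work, as an engineer would, in place of code of your own. Each camera call takes 0.05 s, during which the arm holds its last target. There are 200 camera calls.

## Working session

There is one attempt and no reset: what is moved stays moved. The work goes in short steps, Python scripts to look and compute and a tool call to move; the robot and the scene stay as the last step left them, time stands still between calls to the robot, and variables do not carry over. Pictures are saved under pics/ and viewed, at most 10 in all, crops included, and the job is handed in when it is done.

Besides the shell and the picture viewer there is one more tool, called after "Emit:" in YAML: its name, and indented under it one key for each argument. jog_arm: Moves the arm, as the interface text tells. Scaled input: -1 to 1 covers 20 mm each way for a shift and 4 degrees each way for a turn. Its arguments: {"type":"object","properties":{"moves":{"type":"array"},"grip_force":{"type":"number"}},"required":["moves"]}

```bash
ls; mkdir -p pics; python3 - <<'E'
from station import *
import cv2
print(get_obs())
for n in ("scene","top"):
    c=read_camera(n); cv2.imwrite(f"pics/{n}0.png",c["color"])
    print(n,{k:c[k] for k in c if k!="color"})
E
```

```text
pics
{'t': 0.0, 'q': array([-1.4470875 ,  0.47777961,  0.02230593,  1.55646035, -0.01151602,
        1.10931216, -0.08309935]), 'joint_vel': array([-0.00033057,  0.00037697, -0.00056121, -0.00053344, -0.00039275,
       -0.0001969 ,  0.00036955]), 'joint_torque': array([ 7.16026370e-04, -5.96442103e+01,  1.60884205e+00, -2.81196731e+01,
        1.24834399e-02,  9.22757172e-03,  1.16523410e-05]), 'eef_pos': array([0.15491369, 0.65629547, 0.19353511]), 'tool_rot': array([-5.30632767e-05,  1.15622662e-01,  9.93292787e-01, -9.14556007e-04]), 'contact_force': array([-0.25896673, -0.1080171 ,  0.45708376]), 'torque': array([-0.0094243 , -0.00160761, -0.00130674]), 'grasp_force': 0.0, 'gripper_width': 0.9981361515538656}
scene {'fx': 477.78357906757464, 'fy': 477.78357906757464, 'cx': 318.834096233135, 'cy': 235.96592992308794, 'k1': 0.018981159046954424, 'rvec': array([ 1.92312896, -0.58520259,  0.40144689]), 'tvec': array([-0.40302346,  0.20466387,  0.96417043])}
top {'fx': 438.9747915941989, 'fy': 438.9747915941989, 'cx': 319.86798499621256, 'cy': 235.83330338703868, 'k1': 0.02066799789312397, 'rvec': array([ 2.16959502, -2.15751874,  0.10433531]), 'tvec': array([0.02451912, 0.5098891 , 1.01012165])}
```

View pics/scene0.png

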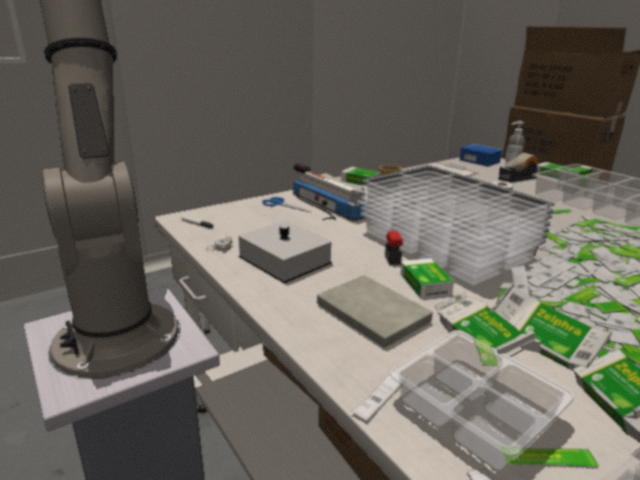

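View pics/top0.png

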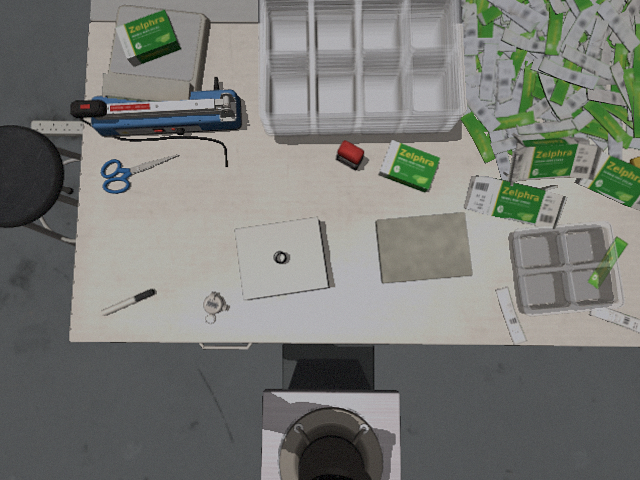

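Top view: cover around (282,257) with knob at (281,257), stone around (423,247), carton (408,166), stamp (350,154), counter (213,303). Left of the cover the table is clear, except for pen and counter.

```bash
cat > h.py <<'E'
from station import *
import cv2, numpy as np
from scipy.spatial.transform import Rotation as R
def K(c): return np.array([[c["fx"],0,c["cx"]],[0,c["fy"],c["cy"]],[0,0,1.]]), np.array([c["k1"],0,0,0,0.])
def cast(c,uv,z):
    k,d=K(c); n=cv2.undistortPoints(np.float64(uv).reshape(-1,1,2),k,d).reshape(-1,2)
    Rm=cv2.Rodrigues(np.float64(c["rvec"]))[0]; o=-Rm.T@c["tvec"]
    r=np.c_[n,np.ones(len(n))]@Rm
    return o+r*((z-o[2])/r[:,2])[:,None]
def proj(c,p):
    k,d=K(c); return cv2.projectPoints(np.float64(p).reshape(-1,1,3),np.float64(c["rvec"]),np.float64(c["tvec"]),k,d)[0].reshape(-1,2)
def tool(): 
    o=get_obs(); q=o["tool_rot"]; return o["eef_pos"],R.from_quat([q[1],q[2],q[3],q[0]]),o
def rect(pts):
    (cx,cy),(w,h),a=cv2.minAreaRect(np.float32(pts)*1000)
    if w<h: w,h,a=h,w,a+90
    return [round(v,1) for v in (cx,cy,w,h,((a-90)+90)%180-90)]   # long-axis angle from world +y, deg
E
cat > m1.py <<'E'
from h import *
c=read_camera("top"); im=c["color"]; g=cv2.cvtColor(im,cv2.COLOR_BGR2GRAY); hsv=cv2.cvtColor(im,cv2.COLOR_BGR2HSV)
print("tcp px",proj(c,tool()[0]), "cam", -cv2.Rodrigues(c["rvec"])[0].T@c["tvec"])
def blob(seed,tol,z,close=0):
    b=cv2.medianBlur(im,3); m=np.zeros((482,642),np.uint8)
    cv2.floodFill(b,m,seed,0,(tol,)*3,(tol,)*3,4|cv2.FLOODFILL_MASK_ONLY|(255<<8)|cv2.FLOODFILL_FIXED_RANGE)
    m=cv2.morphologyEx(m[1:-1,1:-1],cv2.MORPH_OPEN,np.ones((3,3)))
    k=max(cv2.findContours(m,0,2)[0],key=cv2.contourArea).reshape(-1,2)
    return rect(cast(c,k,z)[:,:2])
print("pixels",im[240,260],im[310,260],im[257,229],im[247,423])
print("stone",blob((423,247),40,.03))
for t in (8,12,16,20): print("cover",blob((260,240),t,.066))
m=(g<70)&(np.hypot(*(np.mgrid[:480,:640]-np.array([257,281])[:,None,None]))<15)
ys,xs=np.nonzero(m); print("knob px",xs.mean(),ys.mean(),xs.min(),xs.max(),ys.min(),ys.max(), cast(c,[(xs.min()+xs.max())/2,(ys.min()+ys.max())/2],.1))
m=(hsv[...,1]>120)&(hsv[...,2]>60)
for n,(x,y),z in (("carton",(408,166),.039),("stamp",(350,154),.08)):
    s=np.zeros_like(m);s[y-40:y+40,x-35:x+35]=1
    yy,xx=np.nonzero(m&s); print(n,rect(cast(c,np.c_[xx,yy],z)[:,:2]))
print("counter",cast(c,[213,303],.03))
E
python3 m1.py
```

```text
tcp px [[-15.89852183 412.13900096]] cam [0.40128524 0.01831545 1.05809666]
pixels [168 174 175] [182 178 179] [167 173 177] [124 135 139]
stone [683.5, -13.2, 1474.8, 830.5, 0.4]
cover [479.1, 61.7, 1031.6, 419.4, -0.0]
cover [640.8, 62.8, 1034.0, 743.8, -0.0]
cover [653.3, -45.4, 1250.7, 768.9, -0.0]
cover [660.7, -54.4, 1271.8, 784.0, -0.0]
knob px 280.719298245614 257.8070175438597 274 286 252 263 [[0.45401106 0.11353013 0.1       ]]
carton [675.7, -193.8, 98.3, 83.6, -20.9]
stamp [698.6, -41.4, 54.6, 35.3, -30.2]
counter [[0.35156083 0.27416353 0.03      ]]
```

```bash
cat > m2.py <<'E'
from h import *
c=read_camera("top"); im=c["color"]; g=cv2.cvtColor(im,cv2.COLOR_BGR2GRAY)
def ref(g,P,W=6):
    # refine each side: strongest gradient across it, line fit, intersect
    P=np.float64(P); L=[]; gb=cv2.GaussianBlur(g,(3,3),0).astype(np.float32)
    for i in range(4):
        a,b=P[i],P[(i+1)%4]; d=(b-a)/np.linalg.norm(b-a); n=np.array([-d[1],d[0]]); q=[]
        for t in np.linspace(.12,.88,40):
            s=np.arange(-W,W+.01,.5); pt=a+(b-a)*t+s[:,None]*n
            v=cv2.remap(gb,pt[:,0].astype(np.float32)[None],pt[:,1].astype(np.float32)[None],1)[0]
            gr=np.abs(np.gradient(v)); q.append(pt[gr.argmax()])
        L.append(cv2.fitLine(np.float32(q),cv2.DIST_HUBER,0,.01,.01).ravel())
    out=[]
    for i in range(4):
        a,b=L[i-1],L[i]; t=np.linalg.solve(np.c_[a[:2],-b[:2]],b[2:]-a[2:]); out.append(a[2:]+t[0]*a[:2])
    return np.array(out)
def show(n,P,z):
    p=ref(g,P); w=cast(c,p,z)[:,:2]; e=[np.linalg.norm(w[i]-w[i-1])*1000 for i in range(4)]
    d=(w[0]-w[1]+w[3]-w[2]); print(n,p.round(1).tolist(),"ctr",w.mean(0).round(4),"sides",np.round(e),"yaw",round(np.degrees(np.arctan2(-d[0],d[1])),2))
if __name__=="__main__":
    show("cover",[(235,228),(318,217),(328,289),(247,299)],.066)
    show("stone",[(376,221),(466,212),(471,275),(380,283)],.03)
E
python3 m2.py
```

```text
cover [[235.8000030517578, 229.5], [317.6000061035156, 217.60000610351562], [327.29998779296875, 287.29998779296875], [243.10000610351562, 298.5]] ctr [0.4549 0.1148] sides [157. 188. 159. 190.] yaw 8.24
stone [[373.8999938964844, 219.39999389648438], [464.6000061035156, 210.89999389648438], [472.5, 275.29998779296875], [381.0, 283.3999938964844]] ctr [ 0.4843 -0.2141] sides [151. 215. 152. 213.] yaw 5.56
```

```bash
cat >> h.py <<'E'
def plan(p,Rt,n,claw,start=None,arc=None):
    """rows from the present pose to (p,Rt); returns reached pose"""
    P,Q=(tool()[:2] if start is None else start); P=np.array(P); P0,Q0=P.copy(),Q
    rv=(Q0.inv()*Rt).as_rotvec(); out=[]
    for i in range(1,n+1):
        s=i/n; G=P0+(np.array(p)-P0)*s if arc is None else arc(s); H=Q0*R.from_rotvec(rv*s)
        d=Q.inv().apply(G-P)/.02; w=np.degrees((Q.inv()*H).as_rotvec())/4
        r=np.round(np.r_[d,w],2)+0.; out.append(r)
        P=P+Q.apply(r[:3]*.02); Q=Q*R.from_rotvec(np.radians(r[3:]*4))
    for j in range(0,n,8):
        print("["+", ".join(",".join("%g"%v for v in [*r,claw]) for r in out[j:j+8])+"]")
    print("max",np.abs(out).max().round(2),"end",P.round(4)); return P,Q
def Rot(yaw,tilt=0):
    """tool: y along box x at yaw(deg); z down turned by tilt about that axis (+: points to box +y)"""
    return R.from_euler('z',yaw,degrees=True)*R.from_euler('x',tilt,degrees=True)*R.from_matrix(np.array([[0,1,0],[1,0,0],[0,0,-1]]).T)
def state():
    P,Q,o=tool(); print("t",o["t"],"P",P.round(4),"axes y",Q.apply([0,1,0]).round(3),"z",Q.apply([0,0,1]).round(3),"F",o["contact_force"].round(1),"w",round(o["gripper_width"],3),"g",round(o["grasp_force"],1),"q",o["q"].round(3).tolist())
E
python3 - <<'E'
from h import *
s=plan([.4543,.1137,.16],Rot(8.2),32,1)
s=plan([.4543,.1137,.071],Rot(8.2),8,1,s)
E
```

```text
[-0.65,-0.72,0.05,0,0,0.54,1, -0.68,-0.69,0.06,0,0,0.53,1, -0.7,-0.67,0.05,0,0,0.54,1, -0.72,-0.64,0.06,0,0,0.53,1, -0.75,-0.61,0.05,0,0,0.54,1, -0.78,-0.59,0.05,0,0,0.53,1, -0.79,-0.55,0.06,0,0,0.54,1, -0.81,-0.53,0.05,0,0,0.53,1]
[-0.84,-0.49,0.05,0,0,0.54,1, -0.85,-0.47,0.06,0,0,0.53,1, -0.86,-0.43,0.05,0,0,0.54,1, -0.89,-0.39,0.06,0,0,0.53,1, -0.89,-0.37,0.05,0,0.01,0.54,1, -0.91,-0.33,0.05,0,0,0.53,1, -0.93,-0.3,0.06,-0.01,0,0.54,1, -0.93,-0.26,0.05,0,0,0.53,1]
[-0.94,-0.23,0.05,0,0,0.54,1, -0.95,-0.19,0.05,0,0,0.53,1, -0.96,-0.16,0.06,0,0,0.54,1, -0.96,-0.12,0.05,0,0,0.54,1, -0.96,-0.08,0.05,0,0,0.53,1, -0.97,-0.05,0.06,0,0,0.54,1, -0.97,-0.02,0.05,0,0,0.53,1, -0.97,0.03,0.05,0,0,0.54,1]
[-0.96,0.06,0.06,0,0,0.53,1, -0.97,0.09,0.05,0,0,0.54,1, -0.96,0.14,0.05,0,0,0.53,1, -0.95,0.16,0.05,0,0,0.54,1, -0.95,0.21,0.06,0,0,0.53,1, -0.94,0.23,0.05,0,0,0.54,1, -0.92,0.28,0.05,0,0,0.53,1, -0.92,0.31,0.06,0,0,0.54,1]
max 0.97 end [0.4544 0.1138 0.1599]
[0,0,0.56,0,0,0,1, 0,0,0.55,0,0,0,1, 0,0,0.56,0,0,0,1, 0,0,0.55,0,0,0,1, 0,0,0.56,0,0,0,1, 0,0,0.55,0,0,0,1, 0,0,0.56,0,0,0,1, 0,0,0.56,0,0,0,1]
max 0.56 end [0.4544 0.1138 0.0709]
```

Emit:
jog_arm:
  moves: [-0.65, -0.72, 0.05, 0, 0, 0.54, 1, -0.68, -0.69, 0.06, 0, 0, 0.53, 1, -0.7, -0.67, 0.05, 0, 0, 0.54, 1, -0.72, -0.64, 0.06, 0, 0, 0.53, 1, -0.75, -0.61, 0.05, 0, 0, 0.54, 1, -0.78, -0.59, 0.05, 0, 0, 0.53, 1, -0.79, -0.55, 0.06, 0, 0, 0.54, 1, -0.81, -0.53, 0.05, 0, 0, 0.53, 1]
  grip_force: 60

```text
t: 0.87
eef_pos: [0.2302, 0.5202, 0.1857]
tool_rot: [-0.0, 0.263, 0.965, -0.0]
contact_force: [-0.2, -0.1, -0.3]
gripper_width: 1.001
grasp_force: 0.0
```

Emit:
jog_arm:
  moves: [-0.84, -0.49, 0.05, 0, 0, 0.54, 1, -0.85, -0.47, 0.06, 0, 0, 0.53, 1, -0.86, -0.43, 0.05, 0, 0, 0.54, 1, -0.89, -0.39, 0.06, 0, 0, 0.53, 1, -0.89, -0.37, 0.05, 0, 0.01, 0.54, 1, -0.91, -0.33, 0.05, 0, 0, 0.53, 1, -0.93, -0.3, 0.06, -0.01, 0, 0.54, 1, -0.93, -0.26, 0.05, 0, 0, 0.53, 1]

```text
t: 1.53
eef_pos: [0.3056, 0.3839, 0.1772]
tool_rot: [-0.0, 0.405, 0.915, 0.0]
contact_force: [0.1, -0.9, 0.1]
gripper_width: 0.998
grasp_force: 0.0
```

Emit:
jog_arm:
  moves: [-0.94, -0.23, 0.05, 0, 0, 0.54, 1, -0.95, -0.19, 0.05, 0, 0, 0.53, 1, -0.96, -0.16, 0.06, 0, 0, 0.54, 1, -0.96, -0.12, 0.05, 0, 0, 0.54, 1, -0.96, -0.08, 0.05, 0, 0, 0.53, 1, -0.97, -0.05, 0.06, 0, 0, 0.54, 1, -0.97, -0.02, 0.05, 0, 0, 0.53, 1, -0.97, 0.03, 0.05, 0, 0, 0.54, 1]

```text
t: 2.2
eef_pos: [0.3805, 0.248, 0.1686]
tool_rot: [-0.0, 0.537, 0.844, 0.0]
contact_force: [-0.8, 0.0, -0.5]
gripper_width: 1.001
grasp_force: 0.0
```

Emit:
jog_arm:
  moves: [-0.96, 0.06, 0.06, 0, 0, 0.53, 1, -0.97, 0.09, 0.05, 0, 0, 0.54, 1, -0.96, 0.14, 0.05, 0, 0, 0.53, 1, -0.95, 0.16, 0.05, 0, 0, 0.54, 1, -0.95, 0.21, 0.06, 0, 0, 0.53, 1, -0.94, 0.23, 0.05, 0, 0, 0.54, 1, -0.92, 0.28, 0.05, 0, 0, 0.53, 1, -0.92, 0.31, 0.06, 0, 0, 0.54, 1]

```text
t: 2.87
eef_pos: [0.4552, 0.1124, 0.1599]
tool_rot: [-0.0, 0.656, 0.755, 0.0]
contact_force: [0.5, 0.4, 1.1]
gripper_width: 1.002
grasp_force: 0.0
```

```bash
python3 -c "
from h import *
state()
plan([.4543,.1137,.071],Rot(8.2),8,1)"
```

```text
t 2.8667 P [0.4552 0.1124 0.1599] axes y [0.99  0.139 0.   ] z [ 0.     0.001 -1.   ] F [0.5 0.4 1.1] w 1.002 g 0.0 q [-0.827, 0.185, 0.514, 2.097, -0.118, 0.886, -0.106]
[0.01,0,0.56,0,0,-0.01,1, 0.01,-0.01,0.55,0,0,0,1, 0,0,0.56,0,-0.01,-0.01,1, 0.01,-0.01,0.55,0,0,-0.01,1, 0.01,0,0.56,0,0,0,1, 0.01,-0.01,0.56,0,0,-0.01,1, 0.01,0,0.55,0,0,-0.01,1, 0.01,0,0.56,0,0,0,1]
max 0.56 end [0.4544 0.1138 0.0709]
```

Emit:
jog_arm:
  moves: [0.01, 0, 0.56, 0, 0, -0.01, 1, 0.01, -0.01, 0.55, 0, 0, 0, 1, 0, 0, 0.56, 0, -0.01, -0.01, 1, 0.01, -0.01, 0.55, 0, 0, -0.01, 1, 0.01, 0, 0.56, 0, 0, 0, 1, 0.01, -0.01, 0.56, 0, 0, -0.01, 1, 0.01, 0, 0.55, 0, 0, -0.01, 1, 0.01, 0, 0.56, 0, 0, 0, 1]

```text
t: 3.53
eef_pos: [0.4541, 0.1146, 0.0704]
tool_rot: [0.0, 0.654, 0.756, 0.0]
contact_force: [-0.5, -0.3, 0.9]
gripper_width: 1.001
grasp_force: 0.0
```

Emit:
jog_arm:
  moves: [0, 0, 0, 0, 0, 0, 0.2, 0, 0, 0, 0, 0, 0, 0, 0, 0, 0, 0, 0, 0, 0, 0, 0, 0, 0, 0, 0, 0, 0, 0, 0, 0, 0, 0, 0, 0, 0, 0, 0, 0, 0, 0, 0, 0, 0, 0, 0, 0, 0, 0, 0, 0, 0, 0, 0, 0]

```text
t: 4.2
eef_pos: [0.4538, 0.1157, 0.0712]
tool_rot: [-0.0, 0.653, 0.757, 0.0]
contact_force: [0.5, -0.1, 0.1]
gripper_width: -0.002
grasp_force: 0.0
```

Emit:
jog_arm:
  moves: [0, 0, -0.3, 0, 0, 0, 0, 0, 0, -0.6, 0, 0, 0, 0, 0, 0, -0.6, 0, 0, 0, 0, 0, 0, -0.6, 0, 0, 0, 0, 0, 0, -0.6, 0, 0, 0, 0, 0, 0, -0.6, 0, 0, 0, 0, 0, 0, -0.6, 0, 0, 0, 0, 0, 0, -0.4, 0, 0, 0, 0]

```text
t: 4.87
eef_pos: [0.4541, 0.1156, 0.1584]
tool_rot: [0.0, 0.654, 0.757, 0.001]
contact_force: [0.4, -0.2, -0.4]
gripper_width: 0.005
grasp_force: 0.0
```

```bash
python3 -c "
from h import *
state()
P,Q,o=tool()
s=plan([.52,.385,P[2]],Q,24,0)
s=plan([.52,.385,P[2]-.086],Q,16,0,s)
c=read_camera('top'); cv2.imwrite('pics/top1.png',c['color'][140:360,150:500])"
```

```text
t 4.8667 P [0.4541 0.1156 0.1584] axes y [0.989 0.146 0.001] z [ 0.001  0.001 -1.   ] F [ 0.4 -0.2 -0.4] w 0.005 g 0.0 q [-0.836, 0.187, 0.516, 2.1, -0.12, 0.881, -0.105]
[0.54,0.22,0,0,0,0,0, 0.53,0.22,0,0,0,0,0, 0.54,0.21,0,0,0,0,0, 0.53,0.22,0,0,0,0,0, 0.54,0.22,0,0,0,0,0, 0.53,0.22,0,0,0,0,0, 0.54,0.21,0.01,0,0,0,0, 0.53,0.22,0,0,0,0,0]
[0.54,0.22,0,0,0,0,0, 0.53,0.22,0,0,0,0,0, 0.54,0.21,0,0,0,0,0, 0.53,0.22,0,0,0,0,0, 0.54,0.22,0,0,0,0,0, 0.53,0.22,0,0,0,0,0, 0.54,0.21,0,0,0,0,0, 0.53,0.22,0,0,0,0,0]
[0.54,0.22,0,0,0,0,0, 0.53,0.22,0,0,0,0,0, 0.54,0.21,0,0,0,0,0, 0.53,0.22,0,0,0,0,0, 0.54,0.22,0.01,0,0,0,0, 0.53,0.22,0,0,0,0,0, 0.54,0.22,0,0,0,0,0, 0.53,0.21,0,0,0,0,0]
max 0.54 end [0.52   0.3849 0.1584]
[0,0,0.27,0,0,0,0, 0,0,0.27,0,0,0,0, 0,0,0.27,0,0,0,0, 0,0,0.26,0,0,0,0, 0,0,0.27,0,0,0,0, 0,0,0.27,0,0,0,0, 0,0,0.27,0,0,0,0, 0,0,0.27,0,0,0,0]
[0,0,0.27,0,0,0,0, 0,0,0.27,0,0,0,0, 0,0,0.26,0,0,0,0, 0,0,0.27,0,0,0,0, 0,0,0.27,0,0,0,0, 0,0,0.27,0,0,0,0, 0,0,0.27,0,0,0,0, 0,0,0.27,0,0,0,0]
max 0.27 end [0.5201 0.385  0.0724]
```

View pics/top1.png

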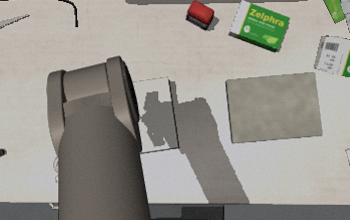

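Top view shows the arm hides the box; the fingers closed without the knob. I look with the other cameras.

```bash
python3 -c "
from h import *
c=read_camera('scene'); im=c['color']; print(proj(c,tool()[0]),proj(c,[.4543,.1137,.1]))
w=read_camera('wrist'); print(w['rvec'],w['tvec'],proj(w,[.4543,.1137,.1]),proj(w,tool()[0]))
cv2.imwrite('pics/sw1.png',np.hstack([cv2.resize(im[150:350,180:400],(440,400)),cv2.resize(w['color'],(360,270+130))]))"
```

```text
[[283.24429401 205.28161835]] [[283.93362807 226.59308258]]
[-2.8702192  -0.20917085 -0.03243847] [-0.46706007  0.02128006  0.35502031] [[319.31407142 234.49689192]] [[319.35272361 262.19712721]]
```

View pics/sw1.png

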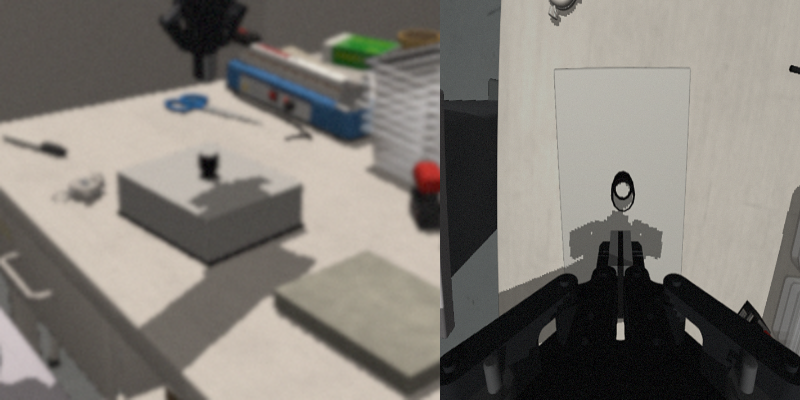

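```bash
python3 -c "
from h import *
P=tool()[0]
c=read_camera('scene'); w=read_camera('wrist')
for dz in (0,.02,.03,.04,.05): print(dz,proj(c,P+[0,0,dz]),proj(w,P+[0,0,dz]))
print('wristcam',-cv2.Rodrigues(w['rvec'])[0].T@w['tvec'])
g=cv2.cvtColor(c['color'],cv2.COLOR_BGR2GRAY); print(g[170:242,276:292:2].T.tolist())
cv2.imwrite('pics/w2.png',cv2.resize(w['color'][180:400,220:420],(800,600)))
"
```

```text
0 [[283.08305485 205.65967452]] [[321.7304823  262.94436623]]
0.02 [[282.96198552 198.27156737]] [[321.89436274 278.62799969]]
0.03 [[282.90071643 194.54010866]] [[321.99073111 287.86088943]]
0.04 [[282.83894944 190.78334065]] [[322.09907708 298.25051323]]
0.05 [[282.77667822 187.00097834]] [[322.22173509 310.02442311]]
wristcam [0.4438748  0.17982853 0.33701643]
[[15, 13, 11, 14, 24, 11, 24, 39, 42, 50, 55, 58, 52, 54, 53, 56, 50, 53, 53, 67, 72, 84, 112, 156, 183, 188, 160, 115, 80, 79, 78, 75, 72, 72, 96, 136, 169, 190, 195, 192, 193, 191, 194, 192, 194, 195, 194, 195, 196, 196, 195, 196, 192, 192, 186, 185, 186, 183, 185, 188, 186, 187, 184, 186, 186, 185, 188, 185, 187, 183, 187, 184], [21, 10, 18, 24, 19, 16, 16, 17, 23, 22, 15, 21, 21, 16, 17, 19, 16, 19, 17, 30, 56, 84, 128, 166, 187, 189, 169, 126, 85, 76, 80, 84, 78, 84, 106, 154, 184, 197, 197, 193, 194, 193, 193, 193, 193, 195, 194, 197, 194, 197, 195, 195, 191, 189, 187, 185, 174, 162, 154, 152, 153, 155, 153, 164, 169, 174, 174, 177, 174, 179, 183, 186], [8, 12, 15, 21, 11, 20, 16, 9, 19, 25, 23, 25, 26, 20, 22, 22, 21,
[... 1211 characters left out ...]
20, 22, 36, 60, 91, 114], [18, 16, 16, 17, 24, 33, 40, 51, 65, 62, 61, 66, 68, 62, 66, 64, 63, 68, 69, 89, 129, 168, 190, 200, 199, 199, 197, 198, 197, 201, 197, 196, 195, 184, 168, 151, 142, 155, 181, 196, 199, 198, 194, 196, 196, 195, 195, 195, 195, 193, 193, 187, 183, 184, 184, 172, 144, 111, 84, 72, 67, 70, 73, 81, 99, 115, 114, 91, 76, 86, 103, 106], [22, 18, 22, 32, 48, 65, 71, 79, 81, 80, 81, 79, 80, 80, 79, 79, 80, 80, 83, 108, 152, 184, 196, 197, 199, 198, 199, 200, 198, 199, 199, 199, 197, 192, 181, 162, 146, 143, 165, 188, 197, 197, 197, 196, 194, 196, 195, 194, 195, 194, 194, 193, 188, 189, 185, 183, 177, 172, 165, 162, 166, 162, 164, 167, 171, 179, 176, 162, 149, 145, 153, 138]]
```

View pics/w2.png

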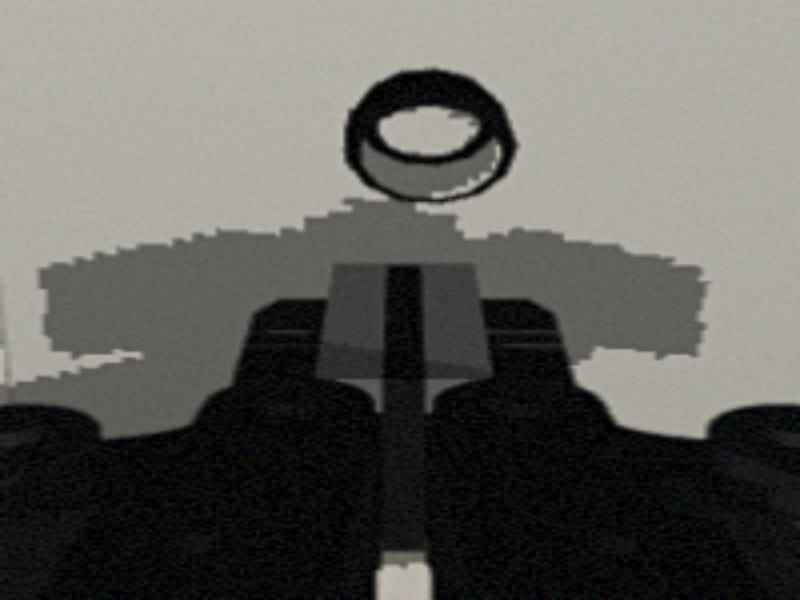

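```bash
python3 -c "
from h import *
P,Q,o=tool()
c=read_camera('scene'); w=read_camera('wrist')
print('fx',w['fx'],w['k1'],'scene cam',-cv2.Rodrigues(c['rvec'])[0].T@c['tvec'])
g=cv2.cvtColor(w['color'],cv2.COLOR_BGR2GRAY)
m=(g[190:262,300:355]<45); ys,xs=np.nonzero(m); print('knob x',xs.min()+300,xs.max()+300,'y',ys.min()+190,ys.max()+190)
a=(np.arange(24)*15)
for z in (.1,.096,.078):
  k=np.array([[.4543+.014*np.cos(t),.1137+.014*np.sin(t),z] for t in np.radians(a)]); p=proj(w,k); print(z,p.min(0),p.max(0))
for x in (-11,11):
  for y in (-8,0,8): print('tip edge',x,y,proj(w,P+Q.apply([x/1000,y/1000,0])),proj(c,P+Q.apply([x/1000,y/1000,0])))
b=lambda x,y,z:np.array([.4549,.1148,0])+R.from_euler('z',8.2,degrees=True).apply([x,y,z])
print('cover corners', proj(w,[b(-.081,.096,.066),b(.081,.096,.066)]),proj(c,[b(-.081,.096,.066),b(.081,.096,.066),b(.081,-.096,.066),b(-.081,-.096,.066)]))
"
```

```text
fx 394.5327755438105 -0.0797356438269007 scene cam [-0.12609838 -0.88171825  0.5836197 ]
knob x 307 349 y 206 253
0.1 [299.8695292  212.92380238] [344.51837405 255.89380616]
0.096 [300.19160167 211.52005676] [344.15055451 253.87666438]
0.078 [301.52665158 205.71378033] [342.62639097 245.50871055]
tip edge -11 -8 [[304.63885553 283.83777339]] [[283.16633551 207.96359633]]
tip edge -11 0 [[320.91728096 283.83318147]] [[285.61812436 207.2480412 ]]
tip edge -11 8 [[337.19558342 283.81417129]] [[288.04972093 206.53833807]]
tip edge 11 -8 [[304.09348697 240.96150766]] [[277.76483664 205.66917025]]
tip edge 11 0 [[320.89674613 240.95078059]] [[280.20964657 204.97152257]]
tip edge 11 8 [[337.69987583 240.93716405]] [[282.63454444 204.27951241]]
cover corners [[199.93442181  77.5572426 ]
 [447.31549318  78.40353859]] [[237.73600535 235.22054522]
 [285.13005706 220.41815271]
 [331.45263579 241.42712702]
 [282.87045533 259.7408263 ]]
```

```bash
python3 -c "
from h import *
c=read_camera('scene'); cv2.imwrite('pics/s3.png',cv2.resize(c['color'][150:245,230:340],None,fx=6,fy=6,interpolation=0))"
```

```text
(no output)
```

View pics/s3.png

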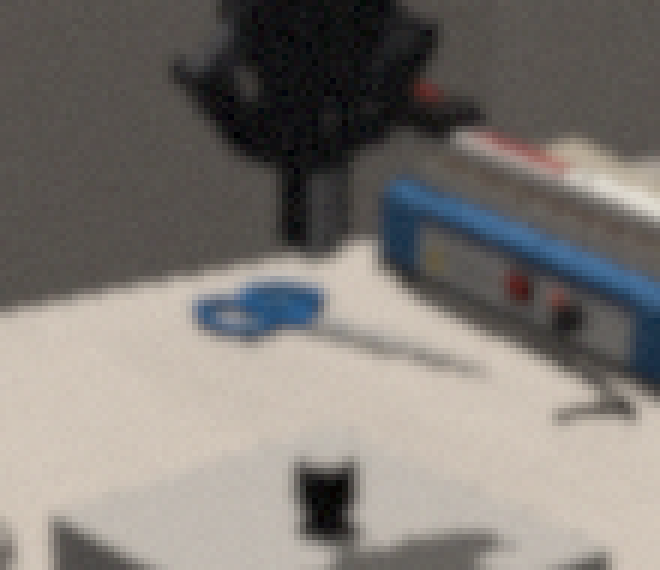

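Scene crop: the shut fingertips end at about (283,192), i.e. around z 0.196, while the reported TCP is z 0.158 (it would be at row 205). The knob (284,228) is where I computed it. So the fingers likely closed above the knob. I go down again, open, and feel for the contact.

Emit:
jog_arm:
  moves: [0, 0, 0.55, 0, 0, 0, 1, 0, 0, 0.55, 0, 0, 0, 1, 0, 0, 0.55, 0, 0, 0, 1, 0, 0, 0.55, 0, 0, 0, 1, 0, 0, 0.55, 0, 0, 0, 1, 0, 0, 0.55, 0, 0, 0, 1, 0, 0, 0.55, 0, 0, 0, 1, 0, 0, 0.45, 0, 0, 0, 1]

```text
t: 5.93
eef_pos: [0.4532, 0.1153, 0.0698]
tool_rot: [-0.0, 0.653, 0.757, -0.001]
contact_force: [-0.1, -0.4, 0.6]
gripper_width: 0.999
grasp_force: 0.0
```

```bash
python3 -c "
from h import *
state(); P,Q,o=tool()
c=read_camera('scene'); print(proj(c,P),proj(c,P+[0,0,.013]))
w=read_camera('wrist'); a=cv2.resize(c['color'][180:250,240:330],(450,350),interpolation=0); b=cv2.resize(w['color'],(340,350))
cv2.imwrite('pics/s4.png',np.hstack([a,b]))"
```

```text
t 5.9333 P [0.4532 0.1153 0.0698] axes y [ 0.989  0.146 -0.001] z [-0.001 -0.001 -1.   ] F [-0.1 -0.4  0.6] w 0.999 g 0.0 q [-0.769, 0.34, 0.463, 2.174, -0.24, 0.676, 0.005]
[[283.41044083 237.04824505]] [[283.33638371 232.52290211]]
```

View pics/s4.png

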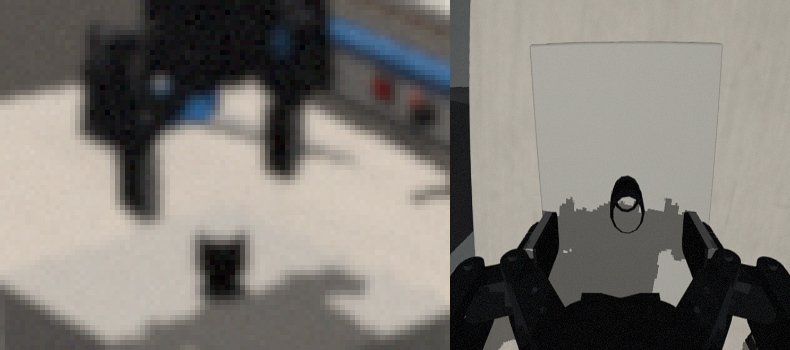

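Scene part: open fingertips at about (268,223) and (297,215), above the knob, whose top is at row 228. The wrist part shows the knob (about (337,240)) still beyond the fingers. I check whether the whole hand is offset or only the tip.

```bash
python3 -c "
from h import *
P,Q,o=tool(); w=read_camera('wrist'); g=cv2.cvtColor(w['color'],cv2.COLOR_BGR2GRAY)
n,l,s,_=cv2.connectedComponentsWithStats((g<45).astype(np.uint8))
for i in range(1,n):
    if s[i,4]>150: print(s[i])
a=np.radians(np.arange(36)*10)
t0=w['tvec'].copy()
for dz in (0,.02,.038,.05):
  for z in (.1,.096,.078):
    k=np.c_[.4543+.014*np.cos(a),.1137+.014*np.sin(a),a*0+z-dz]; p=proj(w,k); print(dz,z,p.min(0).round(0),p.max(0).round(0))
  b=lambda x,y,z:np.array([.4549,.1148,0])+R.from_euler('z',8.2,degrees=True).apply([x,y,z])
  print('corners',proj(w,[b(-.081,.096,.066-dz),b(.081,.096,.066-dz)]).round(0).tolist())
  for x in (-11,11): print('open tip',[proj(w,P+Q.apply([x/1000,y,-.013-dz])).round(0).tolist() for y in(-.0425,.0425)])
"
```

```text
[   0  119   45  230 8268]
[ 301  241   65   78 2062]
[    0   291   640   189 67398]
0 0.1 [290. 260.] [359. 322.]
0 0.096 [291. 256.] [358. 318.]
0 0.078 [294. 243.] [354. 300.]
corners [[144.0, 56.0], [509.0, 57.0]]
open tip [[[229.0, 295.0]], [[413.0, 295.0]]]
open tip [[[226.0, 249.0]], [[416.0, 249.0]]]
0.02 0.1 [294. 245.] [355. 302.]
0.02 0.096 [294. 242.] [354. 298.]
0.02 0.078 [297. 232.] [351. 283.]
corners [[162.0, 62.0], [491.0, 63.0]]
open tip [[[218.0, 315.0]], [[423.0, 315.0]]]
open tip [[[214.0, 265.0]], [[427.0, 265.0]]]
0.038 0.1 [296. 234.] [352. 286.]
0.038 0.096 [297. 232.] [351. 283.]
0.038 0.078 [299. 223.] [349. 271.]
corners [[175.0, 67.0], [477.0, 68.0]]
open tip [[[206.0, 337.0]], [[435.0, 337.0]]]
open tip [[[201.0, 282.0]], [[441.0, 282.0]]]
0.05 0.1 [298. 228.] [350. 278.]
0.05 0.096 [298. 226.] [350. 275.]
0.05 0.078 [300. 218.] [347. 264.]
corners [[182.0, 70.0], [469.0, 71.0]]
open tip [[[197.0, 355.0]], [[445.0, 355.0]]]
open tip [[[190.0, 297.0]], [[451.0, 296.0]]]
```

Everything agrees now: the fingertips end about 38 mm short of the reported TCP, so the tip is at TCP − 0.038·z. Next I go down by 37 mm and grip.

Emit:
jog_arm:
  moves: [0, 0.06, 0.23, 0, 0, 0, 1, 0, 0.06, 0.23, 0, 0, 0, 1, 0, 0, 0.23, 0, 0, 0, 1, 0, 0, 0.23, 0, 0, 0, 1, 0, 0, 0.23, 0, 0, 0, 1, 0, 0, 0.23, 0, 0, 0, 1, 0, 0, 0.23, 0, 0, 0, 1, 0, 0, 0.2, 0, 0, 0, 1]

```text
t: 6.75
eef_pos: [0.4559, 0.1159, 0.0342]
tool_rot: [-0.0, 0.653, 0.757, -0.0]
contact_force: [0.4, -0.2, 0.3]
gripper_width: 0.998
grasp_force: 0.0
```

Emit:
jog_arm:
  moves: [0, 0, 0, 0, 0, 0, 0.2, 0, 0, 0, 0, 0, 0, 0, 0, 0, 0, 0, 0, 0, 0, 0, 0, 0, 0, 0, 0, 0, 0, 0, 0, 0, 0, 0, 0, 0, 0, 0, 0, 0, 0, 0, 0, 0, 0, 0, 0, 0, 0, 0, 0, 0, 0, 0, 0, 0]

```text
t: 7.42
eef_pos: [0.4566, 0.1161, 0.0354]
tool_rot: [0.0, 0.653, 0.757, 0.001]
contact_force: [-0.2, -0.5, 4.9]
gripper_width: 0.301
grasp_force: 58.7
```

Emit:
jog_arm:
  moves: [0, 0, -0.3, 0, 0, 0, 0, 0, 0, -0.6, 0, 0, 0, 0, 0, 0, -0.6, 0, 0, 0, 0, 0, 0, -0.6, 0, 0, 0, 0, 0, 0, -0.6, 0, 0, 0, 0, 0, 0, -0.6, 0, 0, 0, 0, 0, 0, -0.6, 0, 0, 0, 0, 0, 0, -0.4, 0, 0, 0, 0]

```text
t: 8.08
eef_pos: [0.456, 0.1158, 0.1218]
tool_rot: [-0.0, 0.653, 0.757, 0.0]
contact_force: [-0.7, 0.3, -2.5]
gripper_width: 0.306
grasp_force: 59.5
```

```bash
python3 -c "
from h import *
state()
P,Q,o=tool()
s=plan([.52,.385,P[2]],Q,16,0)
s=plan([.52,.385,.0355],Q,8,0,s)"
```

```text
t 8.0833 P [0.456  0.1158 0.1218] axes y [0.989 0.146 0.   ] z [ 0.     0.001 -1.   ] F [-0.7  0.3 -2.5] w 0.306 g 59.5 q [-0.814, 0.251, 0.505, 2.13, -0.17, 0.797, -0.057]
[0.8,0.32,0,0,0,0,0, 0.81,0.32,0,0,0,0,0, 0.8,0.32,0,0,0,0,0, 0.8,0.32,0,0,0,0,0, 0.81,0.32,0,0,0,0,0, 0.8,0.32,0,0,0,0,0, 0.8,0.33,0,0,0,0,0, 0.8,0.32,0,0,0,0,0]
[0.81,0.32,0,0,0,0,0, 0.8,0.32,0.01,0,0,0,0, 0.8,0.32,0,0,0,0,0, 0.81,0.32,0,0,0,0,0, 0.8,0.32,0,0,0,0,0, 0.8,0.32,0,0,0,0,0, 0.81,0.32,0,0,0,0,0, 0.8,0.32,0,0,0,0,0]
max 0.81 end [0.52   0.385  0.1218]
[0,0,0.54,0,0,0,0, 0,0,0.54,0,0,0,0, 0,0,0.54,0,0,0,0, 0,0,0.54,0,0,0,0, 0,0,0.54,0,0,0,0, 0,0,0.54,0,0,0,0, 0,0,0.54,0,0,0,0, 0,0,0.53,0,0,0,0]
max 0.54 end [0.52   0.3851 0.0356]
```

Emit:
jog_arm:
  moves: [0.4, 0.16, 0, 0, 0, 0, 0, 0.8, 0.32, 0, 0, 0, 0, 0, 0.8, 0.32, 0, 0, 0, 0, 0, 0.8, 0.32, 0, 0, 0, 0, 0, 0.8, 0.32, 0, 0, 0, 0, 0, 0.8, 0.32, 0, 0, 0, 0, 0, 0.8, 0.32, 0, 0, 0, 0, 0, 0.8, 0.32, 0, 0, 0, 0, 0]

```text
t: 8.75
eef_pos: [0.4862, 0.2436, 0.1205]
tool_rot: [-0.0, 0.653, 0.757, -0.0]
contact_force: [0.7, -0.6, -3.0]
gripper_width: 0.302
grasp_force: 59.5
```

Emit:
jog_arm:
  moves: [0.8, 0.32, 0, 0, 0, 0, 0, 0.8, 0.32, 0, 0, 0, 0, 0, 0.8, 0.32, 0, 0, 0, 0, 0, 0.8, 0.32, 0, 0, 0, 0, 0, 0.8, 0.32, 0, 0, 0, 0, 0, 0.8, 0.32, 0, 0, 0, 0, 0, 0.8, 0.32, 0, 0, 0, 0, 0, 0.8, 0.32, 0, 0, 0, 0, 0]

```text
t: 9.42
eef_pos: [0.5179, 0.3776, 0.1204]
tool_rot: [-0.0, 0.653, 0.757, -0.0]
contact_force: [0.8, -0.1, -3.1]
gripper_width: 0.303
grasp_force: 59.5
```

Emit:
jog_arm:
  moves: [0, 0, 0.4, 0, 0, 0, 0, 0, 0, 0.6, 0, 0, 0, 0, 0, 0, 0.6, 0, 0, 0, 0, 0, 0, 0.6, 0, 0, 0, 0, 0, 0, 0.6, 0, 0, 0, 0, 0, 0, 0.6, 0, 0, 0, 0, 0, 0, 0.5, 0, 0, 0, 0, 0, 0, 0.25, 0, 0, 0, 0]

```text
t: 10.08
eef_pos: [0.5171, 0.3749, 0.0358]
tool_rot: [-0.0, 0.654, 0.757, -0.001]
contact_force: [-0.3, -0.4, -3.1]
gripper_width: 0.302
grasp_force: 59.4
```

Emit:
jog_arm:
  moves: [0, 0, 0.1, 0, 0, 0, 0, 0, 0, 0.1, 0, 0, 0, 0, 0, 0, 0.1, 0, 0, 0, 0, 0, 0, 0.1, 0, 0, 0, 0, 0, 0, 0.05, 0, 0, 0, 0, 0, 0, 0, 0, 0, 0, 0, 0, 0, 0, 0, 0, 0, 0, 0, 0, 0, 0, 0, 0, 0]

```text
t: 10.75
eef_pos: [0.5182, 0.376, 0.0295]
tool_rot: [-0.0, 0.653, 0.757, 0.001]
contact_force: [-3.0, -0.5, 2.6]
gripper_width: 0.302
grasp_force: 60.0
```

Emit:
jog_arm:
  moves: [0, 0, 0, 0, 0, 0, 1, 0, 0, 0, 0, 0, 0, 1, 0, 0, 0, 0, 0, 0, 1, 0, 0, -0.3, 0, 0, 0, 1, 0, 0, -0.8, 0, 0, 0, 1, 0, 0, -1, 0, 0, 0, 1, 0, 0, -1, 0, 0, 0, 1, 0, 0, -1, 0, 0, 0, 1]

```text
t: 11.42
eef_pos: [0.5181, 0.3757, 0.1121]
tool_rot: [0.0, 0.653, 0.757, 0.0]
contact_force: [0.3, -0.6, 0.8]
gripper_width: 1.004
grasp_force: 0.0
```

```bash
python3 - <<'E'
from h import *
state()
c=read_camera('top'); im=c['color']; cv2.imwrite('pics/t5.png',im)
cv2.imwrite('pics/t5z.png',cv2.resize(im[195:315,110:345],(783,400)))
E
```

```text
t 11.4167 P [0.5181 0.3757 0.1121] axes y [0.989 0.146 0.   ] z [ 0.  0. -1.] F [ 0.3 -0.6  0.8] w 1.004 g 0.0 q [-1.025, 0.531, 0.417, 1.741, -0.26, 0.924, -0.355]
```

View pics/t5z.png

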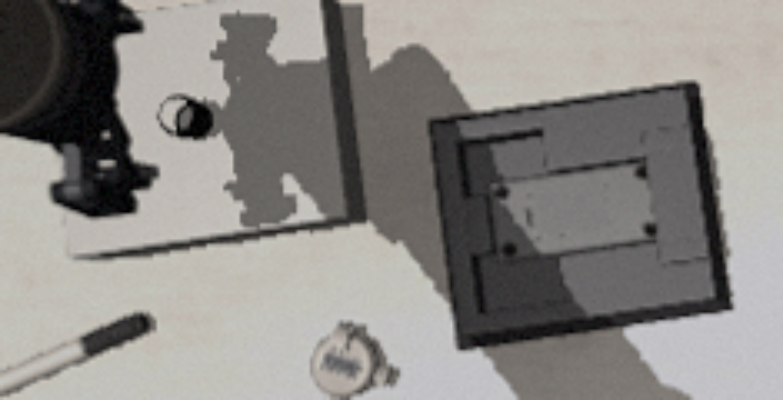

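Zoomed top view: cover stands at left (knob near (165,230) full-image px), box with the hood at its right (−y world) end and the scoops at left. The scale's feet are at zoom px (502,190), (642,172), (510,248), (651,230). So box +y is world +y.

```bash
cat > m3.py <<'E'
from h import *
from m2 import ref
c=read_camera('top'); im=cv2.imread('pics/t5.png'); g=cv2.cvtColor(im,cv2.COLOR_BGR2GRAY)
z=lambda X:np.float64(X)*[235/783,120/400]+[110,195]
p=ref(g,z([(430,122),(695,85),(730,308),(460,348)]),5); w=cast(c,p,.006)[:,:2]
d=w[0]-w[1]+w[3]-w[2]
print('plinth',w.mean(0),[np.linalg.norm(w[i]-w[i-1])*1000 for i in range(4)],'yaw',np.degrees(np.arctan2(-d[0],d[1])))
f=[]
for X in [(502,190),(642,172),(510,248),(651,230)]:
    u=z([X])[0]; x0,y0=int(round(u[0])),int(round(u[1])); b=255-g[y0-3:y0+4,x0-3:x0+4].astype(float); b=np.clip(b-np.percentile(b,60),0,None)
    yy,xx=np.mgrid[y0-3:y0+4,x0-3:x0+4]; f.append([(xx*b).sum()/b.sum(),(yy*b).sum()/b.sum()])
w=cast(c,f,.046)[:,:2]; d=w[0]-w[1]+w[2]-w[3]
print('feet px',np.round(f,1).tolist(),'w',w.round(4).tolist(),'ctr',w.mean(0).round(4),'yaw',np.degrees(np.arctan2(-d[0],d[1])),'sp',np.linalg.norm(w[0]-w[1]),np.linalg.norm(w[0]-w[2]))
E
python3 m3.py
```

```text
plinth [0.45620793 0.11455682] [np.float64(168.5318267590145), np.float64(201.38820591257448), np.float64(167.6433109805337), np.float64(199.78842210355157)] yaw 9.005474708965995
feet px [[259.8, 252.1], [302.3, 246.1], [262.5, 269.5], [304.8, 264.1]] w [[0.4693, 0.1658], [0.4836, 0.0678], [0.4291, 0.1588], [0.442, 0.0614]] ctr [0.456  0.1134] yaw 7.941843975689413 sp 0.09905245751844073 0.04081326554133316
```

```bash
cat > kin.py <<'E'
import numpy as np
from scipy.optimize import least_squares
from scipy.spatial.transform import Rotation as R
D=[([-1.4470875,.47777961,.02230593,1.55646035,-.01151602,1.10931216,-.08309935],[.15491,.65630,.19354],8+68.5),
([-0.827,0.185,0.514,2.097,-0.118,0.886,-0.106],[.4552,.1124,.1599],8.0),
([-0.836,0.187,0.516,2.1,-0.12,0.881,-0.105],[.4541,.1156,.1584],8.4),
([-0.769,0.34,0.463,2.174,-0.24,0.676,0.005],[.4532,.1153,.0698],8.4),
([-0.814,0.251,0.505,2.13,-0.17,0.797,-0.057],[.456,.1158,.1218],8.4),
([-1.025,0.531,0.417,1.741,-0.26,0.924,-0.355],[.5181,.3757,.1121],8.4)]
def Rot(yaw,tilt=0): return R.from_euler('z',yaw,degrees=True)*R.from_euler('x',tilt,degrees=True)*R.from_matrix(np.array([[0,1,0],[1,0,0],[0,0,-1]]).T)
def fk(q,p,s=(1,1,1,1)):
    b,c,d1,d3,d5,d7,a3,a4=p[:8]; rz=lambda a:R.from_euler('z',a); ry=lambda a:R.from_euler('y',a)
    r=rz(b+s[0]*q[0])*ry(q[1]); x=np.array([0,0,d1])
    r=r*rz(s[1]*q[2]); x=x+r.apply([a3,0,d3]); r=r*ry(q[3]); x=x+r.apply([a4,0,0])
    r=r*rz(s[2]*q[4]); x=x+r.apply([0,0,d5]); r=r*ry(q[5]); x=x+r.apply([p[8],0,0]); r=r*rz(s[3]*q[6]+c); return x+r.apply([0,0,d7]),r
def fit(D,s,p0):
    def e(p):
        o=[]
        for q,x,Rt in D:
            X,r=fk(q,p,s); Rt=Rt if isinstance(Rt,R) else Rot(Rt); o+=[*(X-x)*10,*(Rt.inv()*r).as_rotvec()]
        return np.array(o+[*(np.array(p)[2:]-np.array(p0)[2:])*.01])
    return least_squares(e,p0)
if __name__=="__main__":
    import itertools
    best=[]
    for s in itertools.product([1,-1],repeat=4):
      for b in (2.78,-.11,-2.8,.2,1.5,-1.5):
        for c in (0,1.57,3.14,-1.57):
          f=fit(D,s,[b,c,.4,.4,.4,.25,0,0,0]); best.append((f.cost,s,f.x))
    best.sort(key=lambda t:t[0])
    for k in best[:4]: print(k[0],k[1],k[2].round(3).tolist())
E
timeout 500 python3 kin.py
```

```text
0.017223696825436646 (-1, -1, -1, -1) [-0.098, 1.473, -0.727, 0.511, 0.444, -0.656, -0.012, -0.005, -0.051]
0.017223696825437264 (-1, -1, -1, -1) [-0.098, 1.473, -0.727, 0.511, 0.444, -0.656, -0.012, -0.005, -0.051]
0.017223696825445105 (-1, -1, -1, -1) [-0.098, 1.473, -0.727, 0.511, 0.444, -0.656, -0.012, -0.005, -0.051]
0.017223696825445816 (-1, -1, -1, -1) [-0.098, 1.473, -0.727, 0.511, 0.444, -0.656, -0.012, -0.005, -0.051]
```

```bash
cat >> h.py <<'E'
L=.038; C=np.array([.4558,.1145,0]); YAW=8.4
def planT(T,Rt,n,claw,start=None,cur=.038,rnd=None):
    """straight motion of the point cur behind TCP, even turn"""
    P0,Q0=(tool()[:2] if start is None else start); z=np.array([0,0,1.])
    T0=P0-Q0.apply(cur*z); rv=(Q0.inv()*Rt).as_rotvec()
    return plan(None,Rt,n,claw,(P0,Q0),lambda s:T0+(np.array(T)-T0)*s+(Q0*R.from_rotvec(rv*s)).apply(cur*z))
def box(x,y,z): return C+R.from_euler('z',YAW,degrees=True).apply(np.array([x,y,z])/1000)
def stone(x,y,z,yaw=5.6): return np.array([.484,-.214,0])+R.from_euler('z',yaw,degrees=True).apply(np.array([x,y,z])/1000)
E
python3 - <<'E'
from h import *
a=-35
G=box(0,38,35); zt=Rot(YAW,a).apply([0,0,1]); T=G+zt*.024
print('T',T)
s=planT([.49,.26,.15],Rot(YAW,0),8,.85)
s=planT(T-zt*.09,Rot(YAW,a),16,.85,s)
E
```

```text
T [0.4522598  0.13847419 0.01534035]
[-0.69,-0.29,0,0.01,0,0,0.85, -0.7,-0.28,0.01,0,-0.01,0,0.85, -0.69,-0.29,0,0.01,0,0,0.85, -0.7,-0.29,0.01,0,-0.01,0,0.85, -0.69,-0.29,0,0.01,0,0,0.85, -0.69,-0.28,0.01,0.01,-0.01,0,0.85, -0.7,-0.29,0,0,0,0,0.85, -0.69,-0.29,0.01,0.01,-0.01,0,0.85]
max 0.7 end [0.4899 0.26   0.1119]
[-0.27,-0.17,0.19,0,-0.55,0,0.85, -0.26,-0.17,0.2,0,-0.54,0,0.85, -0.26,-0.18,0.2,0,-0.55,0,0.85, -0.24,-0.17,0.21,0,-0.55,0,0.85, -0.24,-0.17,0.22,0,-0.54,0,0.85, -0.23,-0.17,0.22,0,-0.55,0,0.85, -0.22,-0.17,0.23,0,-0.55,0,0.85, -0.22,-0.18,0.23,0,-0.54,0,0.85]
[-0.2,-0.17,0.24,0,-0.55,0,0.85, -0.19,-0.17,0.25,0,-0.55,0,0.85, -0.19,-0.17,0.24,0,-0.54,0,0.85, -0.17,-0.17,0.26,0,-0.55,0,0.85, -0.17,-0.18,0.25,0,-0.55,0,0.85, -0.15,-0.17,0.26,0,-0.54,0,0.85, -0.15,-0.17,0.27,0,-0.55,0,0.85, -0.14,-0.17,0.26,0,-0.55,0,0.85]
max 0.55 end [0.4479 0.1679 0.058 ]
```

Emit:
jog_arm:
  moves: [-0.69, -0.29, 0, 0, 0, 0, 0.85, -0.7, -0.28, 0, 0, 0, 0, 0.85, -0.69, -0.29, 0, 0, 0, 0, 0.85, -0.7, -0.29, 0, 0, 0, 0, 0.85, -0.69, -0.29, 0, 0, 0, 0, 0.85, -0.69, -0.28, 0, 0, 0, 0, 0.85, -0.7, -0.29, 0, 0, 0, 0, 0.85, -0.69, -0.29, 0, 0, 0, 0, 0.85]
  grip_force: 30

```text
t: 12.23
eef_pos: [0.4881, 0.2579, 0.1104]
tool_rot: [-0.0, 0.653, 0.757, -0.0]
contact_force: [-0.5, -0.7, -1.0]
gripper_width: 0.852
grasp_force: 0.0
```

Emit:
jog_arm:
  moves: [-0.27, -0.17, 0.19, 0, -0.55, 0, 0.85, -0.26, -0.17, 0.2, 0, -0.54, 0, 0.85, -0.26, -0.18, 0.2, 0, -0.55, 0, 0.85, -0.24, -0.17, 0.21, 0, -0.55, 0, 0.85, -0.24, -0.17, 0.22, 0, -0.54, 0, 0.85, -0.23, -0.17, 0.22, 0, -0.55, 0, 0.85, -0.22, -0.17, 0.23, 0, -0.55, 0, 0.85, -0.22, -0.18, 0.23, 0, -0.54, 0, 0.85]

```text
t: 12.9
eef_pos: [0.4674, 0.2119, 0.082]
tool_rot: [0.116, 0.646, 0.748, -0.1]
contact_force: [0.6, 0.0, -0.0]
gripper_width: 0.851
grasp_force: 0.0
```

Emit:
jog_arm:
  moves: [-0.2, -0.17, 0.24, 0, -0.55, 0, 0.85, -0.19, -0.17, 0.25, 0, -0.55, 0, 0.85, -0.19, -0.17, 0.24, 0, -0.54, 0, 0.85, -0.17, -0.17, 0.26, 0, -0.55, 0, 0.85, -0.17, -0.18, 0.25, 0, -0.55, 0, 0.85, -0.15, -0.17, 0.26, 0, -0.54, 0, 0.85, -0.15, -0.17, 0.27, 0, -0.55, 0, 0.85, -0.14, -0.17, 0.26, 0, -0.55, 0, 0.85]

```text
t: 13.57
eef_pos: [0.4464, 0.1666, 0.0566]
tool_rot: [0.229, 0.623, 0.722, -0.197]
contact_force: [-0.0, 0.3, 1.2]
gripper_width: 0.849
grasp_force: 0.0
```

```bash
python3 - <<'E'
from h import *
import kin
state(); P,Q,o=tool()
D=kin.D+[(o['q'],P,Q)]; s=(-1,-1,-1,-1)
best=min((kin.fit(D,s,[-.1,c,.25,.45,.45,.3,0,0,0]) for c in (0,1.5,3,-1.5)),key=lambda f:f.cost)
print(best.cost,best.x.round(3).tolist())
for q,x,Rt in D:
    X,r=kin.fk(q,best.x,s); Rt=Rt if isinstance(Rt,R) else kin.Rot(Rt); print(((X-x)*1000).round(1),np.degrees((Rt.inv()*r).magnitude()).round(2))
w=read_camera('wrist'); c=read_camera('scene')
# expected opened tips (72 mm, ~9 mm swing) under hypotheses: L along tool vs along world z
for n,off in (('tool',Q.apply([0,0,-.047])),('world',np.array([0,0,.038])+Q.apply([0,0,-.009]))):
    print(n,[proj(c,P+off+Q.apply([0,y,0])).round(1).tolist() for y in(-.042,.042)])
cv2.imwrite('pics/s6.png',np.hstack([cv2.resize(c['color'][170:260,230:330],(440,396),interpolation=0),cv2.resize(w['color'],(352,396))]))
E
```

```text
t 13.5667 P [0.4464 0.1666 0.0566] axes y [0.989 0.146 0.   ] z [ 0.084 -0.57  -0.817] F [-0.   0.3  1.2] w 0.849 g 0.0 q [-1.322, 0.667, 0.638, 2.012, 0.159, 0.93, -0.696]
0.05566611059107397 [-0.107, 1.467, 0.291, 0.519, 0.466, 0.352, 0.015, -0.017, -0.001]
[10.3  0.5  5. ] 0.12
[0.5 7.5 3.8] 0.18
[0.5 7.6 3.5] 0.21
[ 2.4  7.5 -0.9] 0.24
[1.6 7.5 1.9] 0.21
[ 5.8 -9.9 -1.5] 0.19
[-19.5  -4.5 -11.8] 3.65
tool [[[252.6, 223.5]], [[277.4, 215.9]]]
world [[[257.4, 223.4]], [[282.3, 215.8]]]
```

View pics/s6.png

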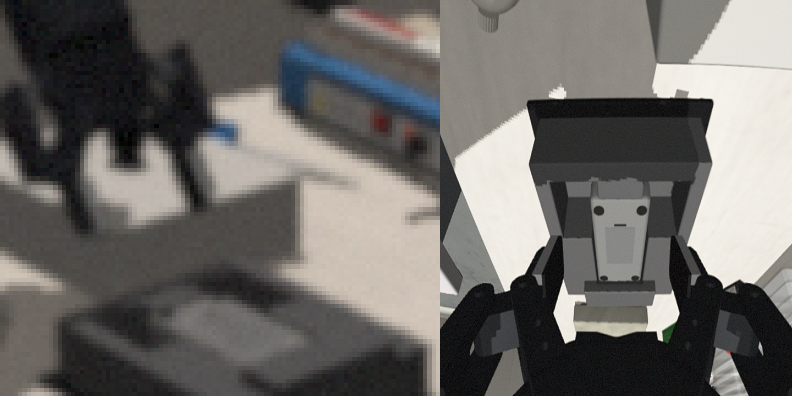

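Scene part: the open tips at about (250,222) and (274,217) fit the offset along the tool axis (252,223 / 277,216). Wrist part: the gripper is aligned over the scale, display end nearest, hood beyond. Next, the kinematic model for the later tilts.

```bash
python3 - <<'E'
from h import *
import kin, itertools
P,Q,o=tool(); D=kin.D+[(o['q'],P,Q)]; np.savez('d.npz',q=o['q'],P=P,Q=Q.as_quat())
r=[]
for s in itertools.product([1,-1],repeat=4):
  for b in (-.1,3,1.5,-1.5):
    for c in (0,1.5,3,-1.5):
      f=kin.fit(D,s,[b,c,.3,.5,.45,.35,0,0,0]); r.append((f.cost,s,f.x))
r.sort(key=lambda k:k[0])
for k in r[:40:8]: print(k[0],k[1],k[2].round(3).tolist())
P,Q,o=tool(); a=-35; G=box(0,38,35); T=G+Q.apply([0,0,.024]); print('togo tool',Q.inv().apply(T+Q.apply([0,0,L])-P)*1000)
planT(T,Rot(YAW,a),8,.85)
E
```

```text
0.055706746562681764 (-1, -1, -1, -1) [-0.107, 1.467, 0.291, 0.519, 0.466, 0.352, 0.015, -0.017, -0.001]
0.055706746562734166 (-1, -1, -1, -1) [-0.107, 1.467, 0.291, 0.519, 0.466, 0.352, 0.015, -0.017, -0.001]
0.7705303495479783 (-1, -1, 1, -1) [-0.092, 1.631, 0.283, 0.326, 0.449, 0.021, -0.054, 0.199, -0.273]
0.7997326986529834 (-1, -1, -1, 1) [-0.104, 1.868, 0.294, 0.516, 0.467, 0.351, 0.015, -0.014, -0.004]
0.7997326986539738 (-1, -1, -1, 1) [-0.104, 1.868, 0.294, 0.516, 0.467, 0.351, 0.015, -0.014, -0.004]
togo tool [-0.87693002  2.6218251  87.80682836]
[0,0.02,0.55,0,0.01,0.01,0.85, -0.01,0.01,0.55,0,0,0,0.85, 0,0.02,0.55,0,0.01,0.01,0.85, -0.01,0.02,0.55,0,0.01,0,0.85, -0.01,0.01,0.54,-0.01,0,0.01,0.85, 0,0.02,0.55,0,0.01,0,0.85, -0.01,0.02,0.55,0,0.01,0.01,0.85, 0,0.01,0.55,0,0,0,0.85]
max 0.55 end [ 0.4554  0.1169 -0.0158]
```

```bash
cat > ik.py <<'E'
from h import *
import kin
from scipy.optimize import least_squares
p=[-0.107,1.467,0.291,0.519,0.466,0.352,0.015,-0.017,-0.001]; s=(-1,)*4
lo=np.array([-2.96,-.34,-1.41,.24,-1.37,.17,-2.96])+.04; hi=np.array([2.96,2.1,1.46,2.44,4.51,1.92,2.96])-.04
def ik(T,Rt,q0):
    P=np.array(T)+Rt.apply([0,0,L])
    def e(q):
        X,r=kin.fk(q,p,s); return np.r_[(X-P)*10,(Rt.inv()*r).as_rotvec(),.01*(q-q0)]
    best=None
    rng=np.random.default_rng(0)
    for k in range(6):
        st=np.clip(q0 if k==0 else q0+rng.normal(0,.6,7),lo+.01,hi-.01); f=least_squares(e,st,bounds=(lo,hi)); r=np.linalg.norm(f.fun[:6])
        if best is None or r<best[0]-.01: best=(r,f.x)
        if k==0 and r<.03: break
    return best
if __name__=="__main__":
    q=tool()[2]['q']
    for yaw in (5.6,):
      for st,al in (('box',-35),('box',-20),('box',40)):
        print(st,al,ik(box(0,38,60),Rot(YAW,al),q)[0].round(3))
      for t in (-60,-50,-45,-40,-30,0,30,45,50,55,60,70,90):
        for y,z in ((70,120),(-40,60)):
          r=ik(stone(0,y,z),Rot(yaw,t),q); print('stone',y,z,'tilt',t,r[0].round(3),r[1].round(2).tolist())
E
python3 ik.py
```

```text
box -35 0.0
box -20 0.0
box 40 0.0
stone 70 120 tilt -60 0.0 [-1.19, 0.93, 1.03, 2.22, 0.53, 0.56, -0.72]
stone -40 60 tilt -60 0.0 [-1.0, 1.16, 1.07, 2.23, 0.44, 0.24, -0.62]
stone 70 120 tilt -50 0.0 [-1.11, 0.76, 1.0, 2.23, 0.51, 0.54, -0.61]
stone -40 60 tilt -50 0.0 [-0.88, 0.96, 1.01, 2.23, 0.48, 0.24, -0.52]
stone 70 120 tilt -45 0.0 [-1.05, 0.68, 0.96, 2.23, 0.5, 0.54, -0.54]
stone -40 60 tilt -45 0.0 [-0.8, 0.85, 0.95, 2.23, 0.49, 0.25, -0.46]
stone 70 120 tilt -40 0.0 [-0.98, 0.6, 0.92, 2.23, 0.47, 0.54, -0.47]
stone -40 60 tilt -40 0.0 [-0.7, 0.76, 0.88, 2.22, 0.49, 0.27, -0.38]
stone 70 120 tilt -30 0.0 [-0.81, 0.47, 0.81, 2.21, 0.36, 0.54, -0.27]
stone -40 60 tilt -30 0.0 [-0.47, 0.6, 0.7, 2.19, 0.4, 0.33, -0.17]
stone 70 120 tilt 0 0.0 [-0.29, 0.38, 0.57, 2.11, -0.3, 0.74, 0.57]
stone -40 60 tilt 0 0.0 [0.08, 0.52, 0.37, 2.01, -0.3, 0.66, 0.74]
stone 70 120 tilt 30 0.0 [0.05, 0.56, 0.51, 1.94, -0.69, 1.21, 1.05]
stone -40 60 tilt 30 0.0 [0.31, 0.72, 0.37, 1.77, -0.62, 1.2, 1.13]
stone 70 120 tilt 45 0.0 [0.21, 0.67, 0.43, 1.85, -0.76, 1.43, 1.15]
stone -40 60 tilt 45 0.0 [0.44, 0.84, 0.3, 1.64, -0.67, 1.45, 1.17]
stone 70 120 tilt 50 0.0 [0.26, 0.72, 0.39, 1.82, -0.77, 1.5, 1.17]
stone -40 60 tilt 50 0.0 [0.48, 0.89, 0.27, 1.6, -0.67, 1.52, 1.17]
stone 70 120 tilt 55 0.0 [0.3, 0.76, 0.36, 1.79, -0.79, 1.57, 1.18]
stone -40 60 tilt 55 0.0 [0.52, 0.93, 0.24, 1.56, -0.68, 1.59, 1.17]
stone 70 120 tilt 60 0.0 [0.35, 0.8, 0.32, 1.76, -0.79, 1.63, 1.19]
stone -40 60 tilt 60 0.0 [0.56, 0.97, 0.2, 1.52, -0.69, 1.66, 1.17]
stone 70 120 tilt 70 0.0 [0.43, 0.89, 0.25, 1.71, -0.81, 1.75, 1.2]
stone -40 60 tilt 70 0.0 [0.62, 1.06, 0.13, 1.44, -0.7, 1.79, 1.15]
stone 70 120 tilt 90 0.0 [0.66, 1.06, -0.05, 1.62, -0.77, 1.88, 1.12]
stone -40 60 tilt 90 0.0 [0.95, 1.29, -0.39, 1.31, -0.51, 1.88, 0.87]
```

Emit:
jog_arm:
  moves: [0, 0.07, 0.6, 0, 0.01, 0.01, 0.85, 0, 0.06, 0.65, 0, 0, 0, 0.85, 0, 0, 0.65, 0, 0.01, 0.01, 0.85, -0.01, 0, 0.65, 0, 0.01, 0, 0.85, -0.01, 0, 0.6, 0, 0, 0.01, 0.85, 0, 0, 0.5, 0, 0.01, 0, 0.85, -0.01, 0, 0.45, 0, 0.01, 0.01, 0.85, 0, 0, 0.3, 0, 0, 0, 0.85]

```text
t: 14.33
eef_pos: [0.4568, 0.1164, -0.0154]
tool_rot: [0.227, 0.625, 0.721, -0.195]
contact_force: [-0.8, 0.2, 0.1]
gripper_width: 0.848
grasp_force: 0.0
```

Emit:
jog_arm:
  moves: [0, 0, 0, 0, 0, 0, 0.7, 0, 0, 0, 0, 0, 0, 0.5, 0, 0, 0, 0, 0, 0, 0.5, 0, 0, 0, 0, 0, 0, 0.5, 0, 0, 0, 0, 0, 0, 0.5, 0, 0, 0, 0, 0, 0, 0.5, 0, 0, 0, 0, 0, 0, 0.5, 0, 0, 0, 0, 0, 0, 0.5]

```text
t: 15.0
eef_pos: [0.4567, 0.1175, -0.0149]
tool_rot: [0.227, 0.624, 0.722, -0.195]
contact_force: [0.2, 0.5, -1.0]
gripper_width: 0.652
grasp_force: 31.9
```

```bash
python3 - <<'E'
from h import *
state(); P,Q,o=tool(); X=R.from_euler('z',-YAW,degrees=True)
T=P-Q.apply([0,0,L]); G=P-Q.apply([0,0,L+.024]); print('T,G box',X.apply(T-C)*1000,X.apply(G-C)*1000)
E
```

```text
t 15.0 P [ 0.4567  0.1175 -0.0149] axes y [0.99  0.144 0.002] z [ 0.084 -0.564 -0.821] F [ 0.2  0.5 -1. ] w 0.652 g 31.9 q [-1.224, 0.777, 0.604, 2.078, 0.149, 0.728, -0.68]
T,G box [ 1.33414889 24.50590533 16.28055738] [ 1.32533989 38.19191377 35.99585842]
```

```bash
cat > seq.py <<'E'
from h import *
Bx=R.from_euler('z',YAW,degrees=True)
def rows(way,claw,start=None):
    """way: list of (pivot world, rotation, shift world) rigid motions of the START pose"""
    P0,Q0=tool()[:2] if start is None else start; P,Q=P0,Q0; out=[]
    for V,Rm,sh in way:
        G=V+Rm.apply(P0-V)+sh; H=Rm*Q0
        r=np.round(np.r_[Q.inv().apply(G-P)/.02,np.degrees((Q.inv()*H).as_rotvec())/4],2)+0.; out.append(r)
        P=P+Q.apply(r[:3]*.02); Q=Q*R.from_rotvec(np.radians(r[3:]*4))
    for j in range(0,len(out),8): print("["+", ".join(",".join("%g"%v for v in [*r,claw]) for r in out[j:j+8])+"]")
    print('max',np.abs(out).max(),'end',P.round(4),Q.apply([0,0,1]).round(3)); return P,Q
def tilt(V,th,sy,sz): return (V,R.from_rotvec(np.radians(th)*Bx.apply([1,0,0])),Bx.apply(np.array([0,sy,sz])/1000))
E
python3 - <<'E'
from seq import *
V=box(0,-62,24); w=[]
for i in range(1,9):
    t=11*i/8; r=np.radians(t); w.append(tilt(V,t,(22*np.sin(r)+118*(1-np.cos(r)))/2,.4))
s1=rows(w,.5)
w=[]
for i in range(1,9):
    t=11+2.5*i/8; w.append(tilt(V,t,3.2+7*i/8,.4))
rows([(a,b,c) for a,b,c in w],.5)  # from same start: first row wrong, see diff
E
```

```text
[-0.01,0,-0.11,0,0.34,0,0.5, 0.01,0,-0.1,0,0.35,0,0.5, 0.01,0,-0.1,0,0.34,0,0.5, 0.01,0,-0.1,0,0.34,0,0.5, 0.01,0,-0.1,0,0.35,0,0.5, 0.01,0,-0.11,0.01,0.34,0,0.5, 0.01,0,-0.1,0,0.35,0,0.5, 0.02,0,-0.1,0,0.34,0,0.5]
max 0.35 end [ 0.4553  0.1268 -0.0014] [ 0.059 -0.399 -0.915]
[0.03,0,-0.87,0.01,2.83,0,0.5, 0.04,0,-0.04,0,0.08,0,0.5, 0.04,0,-0.03,0,0.07,0,0.5, 0.04,0,-0.04,0,0.08,0,0.5, 0.04,0,-0.04,0,0.08,0,0.5, 0.04,0,-0.03,0,0.08,0,0.5, 0.04,0,-0.04,0,0.08,0,0.5, 0.04,0,-0.04,0,0.07,0,0.5]
max 2.83 end [0.4542 0.1349 0.0017] [ 0.053 -0.359 -0.932]
```

Emit:
jog_arm:
  moves: [-0.01, 0, -0.11, 0, 0.34, 0, 0.5, 0.01, 0, -0.1, 0, 0.35, 0, 0.5, 0.01, 0, -0.1, 0, 0.34, 0, 0.5, 0.01, 0, -0.1, 0, 0.34, 0, 0.5, 0, 0, 0, 0, 0, 0, 0.5, 0, 0, 0, 0, 0, 0, 0.5, 0, 0, 0, 0, 0, 0, 0.5, 0, 0, 0, 0, 0, 0, 0.5]

```text
t: 15.67
eef_pos: [0.4559, 0.1221, -0.0084]
tool_rot: [0.192, 0.633, 0.732, -0.165]
contact_force: [-0.2, -0.6, -0.8]
gripper_width: 0.652
grasp_force: 31.9
```

Force is small. I continue to 11°, then to 13.5° while drawing out.

Emit:
jog_arm:
  moves: [0.01, 0, -0.1, 0, 0.35, 0, 0.5, 0.01, 0, -0.11, 0, 0.34, 0, 0.5, 0.01, 0, -0.1, 0, 0.35, 0, 0.5, 0.02, 0, -0.1, 0, 0.34, 0, 0.5, 0, 0, 0, 0, 0, 0, 0.5, 0, 0, 0, 0, 0, 0, 0.5, 0, 0, 0, 0, 0, 0, 0.5, 0, 0, 0, 0, 0, 0, 0.5]

```text
t: 16.33
eef_pos: [0.4553, 0.1269, -0.0016]
tool_rot: [0.156, 0.64, 0.74, -0.134]
contact_force: [-0.0, 0.5, -1.0]
gripper_width: 0.649
grasp_force: 35.3
```

```bash
python3 - <<'E'
from seq import *
state(); P,Q,o=tool()
u=Bx.apply([0,np.cos(np.radians(13.5)),np.sin(np.radians(13.5))])
print('row of 1.6mm/4mm along length in tool units', Q.inv().apply(u*.002)/.02)
E
```

```text
t 16.3333 P [ 0.4553  0.1269 -0.0016] axes y [0.99  0.144 0.002] z [ 0.06  -0.399 -0.915] F [-0.   0.5 -1. ] w 0.649 g 35.3 q [-1.105, 0.629, 0.543, 2.124, 0.096, 0.658, -0.558]
row of 1.6mm/4mm along length in tool units [ 0.07956435 -0.00013636 -0.06057636]
```

Emit:
jog_arm:
  moves: [0.04, 0, -0.04, 0, 0.08, 0, 0.5, 0.04, 0, -0.04, 0, 0.08, 0, 0.5, 0.04, 0, -0.03, 0, 0.07, 0, 0.5, 0.04, 0, -0.04, 0, 0.08, 0, 0.5, 0.04, 0, -0.04, 0, 0.08, 0, 0.5, 0.04, 0, -0.03, 0, 0.08, 0, 0.5, 0.04, 0, -0.04, 0, 0.08, 0, 0.5, 0.04, 0, -0.04, 0, 0.07, 0, 0.5]

```text
t: 17.0
eef_pos: [0.4541, 0.1347, 0.0017]
tool_rot: [0.14, 0.643, 0.743, -0.12]
contact_force: [0.7, 0.5, -1.1]
gripper_width: 0.652
grasp_force: 35.2
```

Emit:
jog_arm:
  moves: [0.08, 0, -0.06, 0, 0, 0, 0.5, 0.12, 0, -0.09, 0, 0, 0, 0.5, 0.16, 0, -0.115, 0, 0, 0, 0.5, 0.16, 0, -0.115, 0, 0, 0, 0.5, 0.16, 0, -0.115, 0, 0, 0, 0.5, 0.16, 0, -0.115, 0, 0, 0, 0.5, 0.16, 0, -0.115, 0, 0, 0, 0.5, 0.16, 0, -0.115, 0, 0, 0, 0.5]

```text
t: 17.67
eef_pos: [0.45, 0.1625, 0.0089]
tool_rot: [0.14, 0.643, 0.743, -0.12]
contact_force: [1.9, -4.7, -3.7]
gripper_width: 0.652
grasp_force: 38.3
```

```bash
python3 - <<'E'
from seq import *
state(); P,Q,o=tool(); c=read_camera('scene'); cv2.imwrite('pics/s7.png',cv2.resize(c['color'][170:290,220:360],(700,600)))
E
```

```text
t 17.6667 P [0.45   0.1625 0.0089] axes y [0.99  0.144 0.002] z [ 0.054 -0.36  -0.932] F [ 1.9 -4.7 -3.7] w 0.652 g 38.3 q [-1.122, 0.597, 0.518, 2.098, 0.065, 0.696, -0.563]
```

View pics/s7.png

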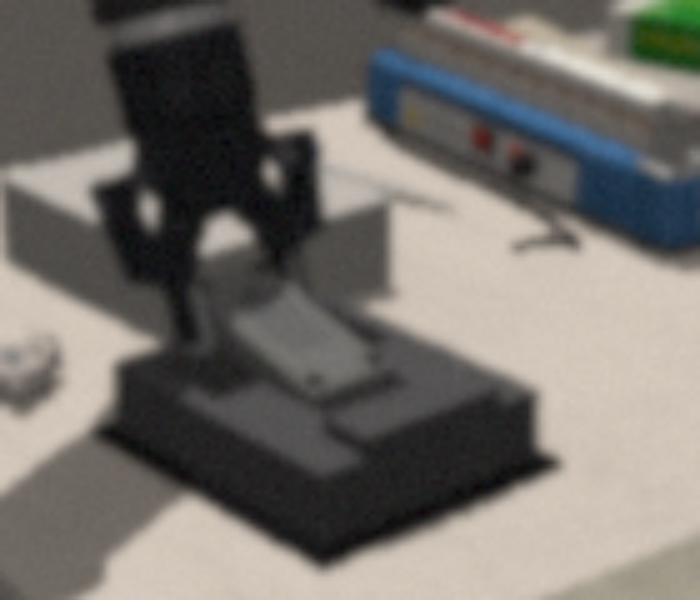

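Scene: the scale is clear of the hood, held by its display end and sloping; nothing looks jammed. Next: lift up, then stand it over the stone.

```bash
python3 - <<'E'
from h import *
P,Q,o=tool(); cur=.062; G=P-Q.apply([0,0,cur]); print(G)
Qs=R.from_euler('z',-2.8,degrees=True)*R.from_rotvec(0*np.ones(3))
s=planT([G[0],G[1],.19],Q,8,.5,(P,Q),cur)
Rt=Rot(5.6,55)
s=planT(stone(0,60,195),Rt,24,.5,s,cur)
s=planT(stone(0,60,140),Rt,8,.5,s,cur)
E
```

```text
[0.44675671 0.18506991 0.06691256]
[-0.28,0,-0.72,0,0,0,0.5, -0.28,0,-0.71,0,0,0,0.5, -0.28,0,-0.72,0,0,0,0.5, -0.28,0,-0.72,0,0,0,0.5, -0.28,0.01,-0.71,0,0,0,0.5, -0.28,0,-0.72,0,0,0,0.5, -0.28,0,-0.72,0,0,0,0.5, -0.28,0,-0.71,0,0,0,0.5]
max 0.72 end [0.4501 0.1627 0.1322]
[-0.49,-0.04,0.24,-0.01,0.79,0.03,0.5, -0.51,-0.03,0.21,-0.01,0.8,0.03,0.5, -0.51,-0.03,0.17,0,0.79,0.03,0.5, -0.53,-0.03,0.13,-0.01,0.8,0.03,0.5, -0.53,-0.04,0.09,-0.01,0.79,0.03,0.5, -0.53,-0.02,0.05,-0.01,0.8,0.03,0.5, -0.54,-0.03,0.01,0,0.79,0.03,0.5, -0.54,-0.03,-0.02,-0.01,0.8,0.03,0.5]
[-0.53,-0.02,-0.07,-0.01,0.79,0.03,0.5, -0.53,-0.02,-0.11,-0.01,0.8,0.02,0.5, -0.53,-0.03,-0.14,-0.01,0.79,0.03,0.5, -0.51,-0.02,-0.18,0,0.8,0.03,0.5, -0.51,-0.02,-0.22,-0.01,0.79,0.03,0.5, -0.49,-0.01,-0.26,-0.01,0.8,0.03,0.5, -0.47,-0.02,-0.29,-0.01,0.79,0.03,0.5, -0.46,-0.01,-0.33,-0.01,0.8,0.03,0.5]
[-0.44,-0.02,-0.37,0,0.79,0.03,0.5, -0.42,-0.01,-0.4,-0.01,0.8,0.03,0.5, -0.4,-0.01,-0.43,-0.01,0.79,0.03,0.5, -0.37,0,-0.46,-0.01,0.8,0.03,0.5, -0.35,-0.01,-0.49,-0.01,0.79,0.03,0.5, -0.32,-0.01,-0.51,0,0.8,0.03,0.5, -0.29,0,-0.55,-0.01,0.79,0.03,0.5, -0.25,-0.01,-0.57,-0.01,0.8,0.03,0.5]
max 0.8 end [ 0.4731 -0.1037  0.1595]
[-0.28,0,0.2,0,0,0,0.5, -0.28,0,0.19,0,0,0,0.5, -0.29,0,0.2,0,0,0,0.5, -0.28,0,0.2,0,0,0,0.5, -0.28,0,0.2,0,0,0,0.5, -0.28,0,0.19,0,0,0,0.5, -0.29,0,0.2,0,0,0,0.5, -0.28,0.01,0.2,0,0,0,0.5]
max 0.29 end [ 0.4733 -0.1038  0.1044]
```

Emit:
jog_arm:
  moves: [-0.15, 0, -0.36, 0, 0, 0, 0.5, -0.28, 0, -0.72, 0, 0, 0, 0.5, -0.28, 0, -0.72, 0, 0, 0, 0.5, -0.28, 0, -0.72, 0, 0, 0, 0.5, -0.28, 0, -0.72, 0, 0, 0, 0.5, -0.28, 0, -0.72, 0, 0, 0, 0.5, -0.28, 0, -0.72, 0, 0, 0, 0.5, -0.28, 0, -0.72, 0, 0, 0, 0.5]

```text
t: 18.38
eef_pos: [0.4498, 0.1617, 0.126]
tool_rot: [0.14, 0.643, 0.743, -0.12]
contact_force: [0.2, -0.2, -0.2]
gripper_width: 0.651
grasp_force: 35.2
```

Emit:
jog_arm:
  moves: [-0.49, -0.04, 0.24, -0.01, 0.79, 0.03, 0.5, -0.51, -0.03, 0.21, -0.01, 0.8, 0.03, 0.5, -0.51, -0.03, 0.17, 0, 0.79, 0.03, 0.5, -0.53, -0.03, 0.13, -0.01, 0.8, 0.03, 0.5, -0.53, -0.04, 0.09, -0.01, 0.79, 0.03, 0.5, -0.53, -0.02, 0.05, -0.01, 0.8, 0.03, 0.5, -0.54, -0.03, 0.01, 0, 0.79, 0.03, 0.5, -0.54, -0.03, -0.02, -0.01, 0.8, 0.03, 0.5]
  grip_force: 45

```text
t: 19.05
eef_pos: [0.4568, 0.075, 0.123]
tool_rot: [-0.025, 0.66, 0.751, 0.029]
contact_force: [0.9, 0.8, -0.4]
gripper_width: 0.65
grasp_force: 51.0
```

Emit:
jog_arm:
  moves: [-0.53, -0.02, -0.07, -0.01, 0.79, 0.03, 0.5, -0.53, -0.02, -0.11, -0.01, 0.8, 0.02, 0.5, -0.53, -0.03, -0.14, -0.01, 0.79, 0.03, 0.5, -0.51, -0.02, -0.18, 0, 0.8, 0.03, 0.5, -0.51, -0.02, -0.22, -0.01, 0.79, 0.03, 0.5, -0.49, -0.01, -0.26, -0.01, 0.8, 0.03, 0.5, -0.47, -0.02, -0.29, -0.01, 0.79, 0.03, 0.5, -0.46, -0.01, -0.33, -0.01, 0.8, 0.03, 0.5]

```text
t: 19.72
eef_pos: [0.4644, -0.0123, 0.1326]
tool_rot: [-0.188, 0.643, 0.721, 0.175]
contact_force: [0.9, -1.2, -1.4]
gripper_width: 0.653
grasp_force: 51.1
```

Emit:
jog_arm:
  moves: [-0.44, -0.02, -0.37, 0, 0.79, 0.03, 0.5, -0.42, -0.01, -0.4, -0.01, 0.8, 0.03, 0.5, -0.4, -0.01, -0.43, -0.01, 0.79, 0.03, 0.5, -0.37, 0, -0.46, -0.01, 0.8, 0.03, 0.5, -0.35, -0.01, -0.49, -0.01, 0.79, 0.03, 0.5, -0.32, -0.01, -0.51, 0, 0.8, 0.03, 0.5, -0.29, 0, -0.55, -0.01, 0.79, 0.03, 0.5, -0.25, -0.01, -0.57, -0.01, 0.8, 0.03, 0.5]

```text
t: 20.38
eef_pos: [0.4726, -0.1057, 0.1525]
tool_rot: [-0.342, 0.596, 0.656, 0.311]
contact_force: [0.1, 0.5, -1.8]
gripper_width: 0.651
grasp_force: 51.1
```

```bash
python3 - <<'E'
from h import *
state(); P,Q,o=tool(); G=P-Q.apply([0,0,.062]); print(G)
planT(stone(0,60,140),Rot(5.6,55),8,.5,None,.062)
c=read_camera('scene'); im=c['color']; u=proj(c,G)[0]; print(u)
e=[stone(0,60+a,z) for a in(-11,11) for z in (50,160)]; print(proj(c,e).round(0).tolist())
x,y=int(u[0]),int(u[1]); cv2.imwrite('pics/s8.png',cv2.resize(im[y-70:y+70,x-80:x+80],(640,560)))
E
```

```text
t 20.3833 P [ 0.4726 -0.1057  0.1525] axes y [0.995 0.096 0.001] z [-0.079  0.817 -0.572] F [ 0.1  0.5 -1.8] w 0.651 g 51.1 q [0.277, 0.699, 0.428, 1.793, -0.854, 1.618, 1.21]
[ 0.4774623  -0.15631008  0.18791114]
[-0.24,0,0.18,0,0,0,0.5, -0.24,0.01,0.18,0.01,-0.01,0,0.5, -0.24,0,0.18,0,0,0,0.5, -0.24,0.01,0.18,0,-0.01,0,0.5, -0.24,0,0.19,0,0,0,0.5, -0.24,0.01,0.18,0.01,-0.01,0,0.5, -0.24,0,0.18,0,0,0,0.5, -0.24,0.01,0.18,0,-0.01,0,0.5]
max 0.24 end [ 0.4732 -0.1038  0.1044]
[357.25391383 227.75143316]
[[357.0, 286.0], [360.0, 241.0], [351.0, 282.0], [353.0, 238.0]]
```

View pics/s8.png

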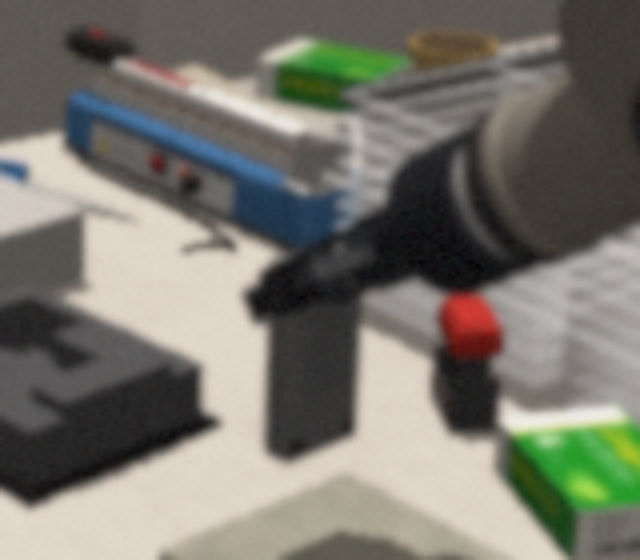

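Scene: the scale hangs upright, pan end down, over the far end of the stone. (That picture was my eleventh, one over the limit. From here I go by numbers only.) I lower it and feel for contact.

Emit:
jog_arm:
  moves: [-0.24, 0, 0.18, 0, 0, 0, 0.5, -0.24, 0.01, 0.18, 0, 0, 0, 0.5, -0.24, 0, 0.18, 0, 0, 0, 0.5, -0.24, 0.01, 0.18, 0, 0, 0, 0.5, -0.24, 0, 0.18, 0, 0, 0, 0.5, -0.24, 0.01, 0.18, 0, 0, 0, 0.5, -0.24, 0, 0.18, 0, 0, 0, 0.5, -0.24, 0, 0.18, 0, 0, 0, 0.5]

```text
t: 21.1
eef_pos: [0.4731, -0.1025, 0.1035]
tool_rot: [-0.342, 0.596, 0.657, 0.31]
contact_force: [0.1, 0.5, -1.4]
gripper_width: 0.649
grasp_force: 51.2
```

Emit:
jog_arm:
  moves: [-0.04, 0, 0.03, 0, 0, 0, 0.5, -0.04, 0, 0.03, 0, 0, 0, 0.5, -0.04, 0, 0.03, 0, 0, 0, 0.5, -0.04, 0, 0.03, 0, 0, 0, 0.5, -0.04, 0, 0.03, 0, 0, 0, 0.5, -0.04, 0, 0.03, 0, 0, 0, 0.5, 0, 0, 0, 0, 0, 0, 0.5, 0, 0, 0, 0, 0, 0, 0.5]

```text
t: 21.77
eef_pos: [0.4731, -0.1026, 0.0981]
tool_rot: [-0.342, 0.596, 0.657, 0.311]
contact_force: [-0.0, -1.1, 0.0]
gripper_width: 0.653
grasp_force: 51.2
```

```bash
python3 - <<'E'
from h import *
state(); P,Q,o=tool(); G=P-Q.apply([0,0,.062]); print(G)
E
```

```text
t 21.7667 P [ 0.4731 -0.1026  0.0981] axes y [0.995 0.097 0.   ] z [-0.079  0.816 -0.573] F [-0.  -1.1  0. ] w 0.653 g 51.2 q [0.287, 0.778, 0.406, 1.806, -0.88, 1.553, 1.272]
[ 0.47802319 -0.15321381  0.13358517]
```

Emit:
jog_arm:
  moves: [-0.03, 0, 0.02, 0, 0, 0, 0.5, -0.03, 0, 0.02, 0, 0, 0, 0.5, -0.03, 0, 0.02, 0, 0, 0, 0.5, 0, 0, 0, 0, 0, 0, 0.5, 0, 0, 0, 0, 0, 0, 0.5, 0, 0, 0, 0, 0, 0, 0.5, 0, 0, 0, 0, 0, 0, 0.5, 0, 0, 0, 0, 0, 0, 0.5]

```text
t: 22.43
eef_pos: [0.4731, -0.1027, 0.0959]
tool_rot: [-0.342, 0.596, 0.657, 0.311]
contact_force: [0.5, -0.4, -0.6]
gripper_width: 0.652
grasp_force: 51.2
```

Emit:
jog_arm:
  moves: [-0.03, 0, 0.02, 0, 0, 0, 0.5, -0.03, 0, 0.02, 0, 0, 0, 0.5, -0.03, 0, 0.02, 0, 0, 0, 0.5, 0, 0, 0, 0, 0, 0, 0.5, 0, 0, 0, 0, 0, 0, 0.5, 0, 0, 0, 0, 0, 0, 0.5, 0, 0, 0, 0, 0, 0, 0.5, 0, 0, 0, 0, 0, 0, 0.5]

```text
t: 23.1
eef_pos: [0.4731, -0.1027, 0.0937]
tool_rot: [-0.342, 0.596, 0.657, 0.311]
contact_force: [0.2, -0.2, -0.9]
gripper_width: 0.649
grasp_force: 51.2
```

Emit:
jog_arm:
  moves: [-0.03, 0, 0.02, 0, 0, 0, 0.5, -0.03, 0, 0.02, 0, 0, 0, 0.5, 0, 0, 0, 0, 0, 0, 0.5, 0, 0, 0, 0, 0, 0, 0.5, 0, 0, 0, 0, 0, 0, 0.5, 0, 0, 0, 0, 0, 0, 0.5, 0, 0, 0, 0, 0, 0, 0.5, 0, 0, 0, 0, 0, 0, 0.5]

```text
t: 23.77
eef_pos: [0.4732, -0.1028, 0.0934]
tool_rot: [-0.342, 0.596, 0.657, 0.311]
contact_force: [-0.2, -2.1, 5.7]
gripper_width: 0.646
grasp_force: 51.4
```

Emit:
jog_arm:
  moves: [-0.03, 0, 0.02, 0, 0, 0, 0.5, -0.03, 0, 0.02, 0, 0, 0, 0.5, 0, 0, 0, 0, 0, 0, 0.5, 0, 0, 0, 0, 0, 0, 0.5, 0, 0, 0, 0, 0, 0, 0.5, 0, 0, 0, 0, 0, 0, 0.5, 0, 0, 0, 0, 0, 0, 0.5, 0, 0, 0, 0, 0, 0, 0.5]

```text
t: 24.43
eef_pos: [0.4732, -0.1027, 0.0934]
tool_rot: [-0.343, 0.595, 0.656, 0.312]
contact_force: [-1.7, -2.4, 13.2]
gripper_width: 0.648
grasp_force: 51.8
```

```bash
python3 - <<'E'
from h import *
state(); P,Q,o=tool(); G=P-Q.apply([0,0,.062]); print('G',G); np.save('G.npy',G)
u=Q.apply([0,0,1])
P1=P-u*.075
Z=Q
T1=P1-Q.apply([0,0,L]); print('T1',T1)
M=np.array([G[0],G[1],.129]); yaw=5.6
R2=Rot(yaw,-55); z2=R2.apply([0,0,1]); Tg=M+z2*.008
s=(P1,Q)
s=planT([G[0],G[1]-.02,.25],Rot(yaw,10),16,.85,s)
s=planT(Tg-z2*.09,R2,24,.85,s)
s=planT(Tg-z2*.005,R2,8,.85,s)
import ik
q=o['q']
for T,Rr in ((T1,Q),([G[0],G[1]-.02,.25],Rot(yaw,10)),(Tg-z2*.09,R2),(Tg,R2)):
    r=ik.ik(np.array(T),Rr,q); q=r[1]; print(r[0].round(3),q.round(2))
E
```

```text
t 24.4333 P [ 0.4732 -0.1027  0.0934] axes y [0.995 0.097 0.001] z [-0.079  0.818 -0.57 ] F [-1.7 -2.4 13.2] w 0.648 g 51.8 q [0.29, 0.788, 0.404, 1.806, -0.884, 1.55, 1.28]
G [ 0.47809018 -0.15342795  0.12872987]
T1 [ 0.48209964 -0.19512221  0.15782478]
[0.18,-0.01,-0.11,0,-0.71,0,0.85, 0.18,0,-0.12,0,-0.7,0,0.85, 0.17,-0.01,-0.14,0,-0.71,0,0.85, 0.16,0,-0.15,0.01,-0.71,0,0.85, 0.16,-0.01,-0.16,0,-0.7,0,0.85, 0.14,0,-0.18,0,-0.71,0,0.85, 0.14,-0.01,-0.18,0,-0.71,0,0.85, 0.13,-0.01,-0.2,0,-0.7,0,0.85]
[0.12,0,-0.21,0,-0.71,0,0.85, 0.11,-0.01,-0.22,0,-0.7,0,0.85, 0.1,0,-0.22,0.01,-0.71,0,0.85, 0.09,-0.01,-0.24,0,-0.71,0,0.85, 0.07,-0.01,-0.25,0,-0.7,0,0.85, 0.06,0,-0.25,0,-0.71,0,0.85, 0.05,-0.01,-0.26,0,-0.71,0,0.85, 0.04,0,-0.27,0,-0.7,0,0.85]
max 0.71 end [ 0.4775 -0.1669  0.2126]
[0.06,0,0.18,0,-0.68,0,0.85, 0.07,0.01,0.17,0,-0.67,0,0.85, 0.08,0,0.17,0,-0.68,0,0.85, 0.09,0.01,0.16,0,-0.68,0,0.85, 0.09,0,0.15,0,-0.68,0,0.85, 0.1,0,0.14,0,-0.67,0,0.85, 0.11,0.01,0.13,0,-0.68,0,0.85, 0.11,0,0.12,0,-0.68,0,0.85]
[0.12,0,0.11,0,-0.68,0,0.85, 0.13,0.01,0.11,0,-0.67,0,0.85, 0.13,0,0.09,0,-0.68,0,0.85, 0.13,0.01,0.08,0,-0.68,0,0.85, 0.14,0,0.07,0,-0.67,0,0.85, 0.14,0,0.06,0,-0.68,0,0.85, 0.14,0.01,0.05,0,-0.68,0,0.85, 0.14,0,0.04,0,-0.68,0,0.85]
[0.15,0.01,0.02,0,-0.67,0,0.85, 0.15,0,0.02,0,-0.68,0,0.85, 0.14,0,0,0,-0.68,0,0.85, 0.15,0.01,0,0,-0.67,0,0.85, 0.15,0,-0.02,0,-0.68,0,0.85, 0.15,0,-0.03,0,-0.68,0,0.85, 0.14,0.01,-0.04,0,-0.68,0,0.85, 0.15,0,-0.05,0,-0.67,0,0.85]
max 0.68 end [ 0.4745 -0.1175  0.1542]
[0,0,0.53,0,0,0,0.85, 0,0,0.53,0,0,0,0.85, 0,0,0.53,0,0,0,0.85, 0,0,0.53,0,0,0,0.85, 0,0,0.54,0,0,0,0.85, 0,0,0.53,0,0,0,0.85, 0,0,0.53,0,0,0,0.85, -0.01,0,0.53,0,0,0,0.85]
max 0.54 end [ 0.4813 -0.1869  0.1055]
0.0 [ 0.31  0.77  0.45  1.69 -0.77  1.7   1.18]
0.0 [-0.09  0.25  0.5   1.91 -0.29  1.13  0.64]
0.0 [-1.45  1.03  1.37  2.19 -0.06  0.67 -0.09]
0.0 [-1.26  1.07  1.27  2.23 -0.08  0.46 -0.07]
```

Emit:
jog_arm:
  moves: [0.03, 0, -0.02, 0, 0, 0, 0.5, 0.03, 0, -0.02, 0, 0, 0, 0.5, 0, 0, 0, 0, 0, 0, 0.5, 0, 0, 0, 0, 0, 0, 0.68, 0, 0, 0, 0, 0, 0, 0.72, 0, 0, 0, 0, 0, 0, 0.78, 0, 0, 0, 0, 0, 0, 0.85, 0, 0, 0, 0, 0, 0, 0.85]

```text
t: 25.1
eef_pos: [0.4731, -0.1027, 0.0921]
tool_rot: [-0.342, 0.596, 0.657, 0.31]
contact_force: [-0.4, -0.0, -0.6]
gripper_width: 0.846
grasp_force: 0.0
```

Emit:
jog_arm:
  moves: [0, 0, -0.2, 0, 0, 0, 0.85, 0, 0, -0.4, 0, 0, 0, 0.85, 0, 0, -0.5, 0, 0, 0, 0.85, 0, 0, -0.5, 0, 0, 0, 0.85, 0, 0, -0.5, 0, 0, 0, 0.85, 0, 0, -0.55, 0, 0, 0, 0.85, 0, 0, -0.55, 0, 0, 0, 0.85, 0, 0, -0.55, 0, 0, 0, 0.85]

```text
t: 25.77
eef_pos: [0.4792, -0.1651, 0.136]
tool_rot: [-0.342, 0.596, 0.657, 0.311]
contact_force: [-0.2, -0.1, 0.0]
gripper_width: 0.85
grasp_force: 0.0
```

```bash
cat > m4.py <<'E'
from h import *
# is the scale still upright where expected? compare a scene patch: dark slab vs surroundings along its height
G=np.load('G.npy'); c=read_camera('scene'); g=cv2.cvtColor(c['color'],cv2.COLOR_BGR2GRAY)
for z in (.035,.06,.09,.12,.145,.155,.17):
    a,b=[proj(c,[G[0]+dx,G[1]-.011,z])[0] for dx in (-.045,.045)]
    print(z,a.round(0),b.round(0),[int(g[int(round(v)),int(round(u))]) for u,v in np.linspace(a,b,13)])
state()
E
python3 m4.py
```

```text
0.035 [340. 297.] [372. 286.] [168, 162, 83, 55, 59, 64, 75, 85, 80, 125, 169, 169, 170]
0.06 [341. 287.] [372. 276.] [136, 50, 56, 55, 57, 54, 53, 54, 58, 145, 174, 202, 214]
0.09 [341. 275.] [373. 265.] [194, 61, 56, 56, 53, 45, 47, 49, 65, 149, 213, 214, 213]
0.12 [342. 263.] [374. 253.] [171, 54, 55, 55, 53, 52, 44, 52, 52, 147, 186, 206, 210]
0.145 [342. 252.] [375. 243.] [198, 62, 60, 66, 65, 50, 34, 23, 22, 29, 21, 23, 36]
0.155 [342. 248.] [375. 238.] [203, 123, 137, 136, 129, 125, 116, 97, 82, 72, 44, 43, 29]
0.17 [343. 241.] [376. 232.] [216, 217, 218, 218, 215, 216, 216, 210, 131, 115, 125, 145, 150]
t 25.8167 P [ 0.4796 -0.1674  0.1367] axes y [0.996 0.095 0.001] z [-0.077  0.814 -0.576] F [ 0.2 -2.4  1.6] w 0.85 g 0.0 q [0.353, 0.779, 0.441, 1.682, -0.828, 1.674, 1.242]
```

```bash
cat > p5.py <<'E'
from h import *
G=np.load('G.npy'); M=np.array([G[0],G[1],.129]); yaw=5.6
R2=Rot(yaw,-55); z2=R2.apply([0,0,1]); Tg=M+z2*.008
s=planT([G[0],G[1]-.02,.25],Rot(yaw,10),16,1)
s=planT(Tg-z2*.09,R2,24,1,s)
E
python3 p5.py
```

```text
[0.19,-0.01,-0.1,0,-0.7,0,1, 0.18,0,-0.12,0,-0.7,0,1, 0.17,-0.01,-0.13,0.01,-0.7,-0.01,1, 0.17,0,-0.14,0,-0.7,0,1, 0.16,-0.01,-0.15,0,-0.7,0,1, 0.15,-0.01,-0.17,0.01,-0.71,0,1, 0.15,0,-0.18,0,-0.7,0,1, 0.14,-0.01,-0.19,0,-0.7,0,1]
[0.12,-0.01,-0.2,0,-0.7,-0.01,1, 0.12,0,-0.21,0.01,-0.7,0,1, 0.11,-0.01,-0.22,0,-0.7,0,1, 0.09,0,-0.23,0,-0.7,0,1, 0.08,-0.01,-0.24,0,-0.7,0,1, 0.08,-0.01,-0.25,0.01,-0.7,0,1, 0.06,0,-0.26,0,-0.7,-0.01,1, 0.04,-0.01,-0.26,0,-0.71,0,1]
max 0.71 end [ 0.4774 -0.1669  0.2125]
[0.06,0,0.18,0,-0.68,0,1, 0.07,0.01,0.17,0,-0.67,0,1, 0.08,0,0.17,0,-0.68,0,1, 0.09,0.01,0.16,0,-0.68,0,1, 0.09,0,0.15,0,-0.67,0,1, 0.1,0,0.14,0,-0.68,0,1, 0.11,0.01,0.13,0,-0.68,0,1, 0.11,0,0.12,0,-0.68,0,1]
[0.12,0.01,0.11,0,-0.67,0,1, 0.13,0,0.1,0,-0.68,0,1, 0.13,0,0.1,0,-0.68,0,1, 0.13,0.01,0.08,0,-0.67,0,1, 0.14,0,0.07,0,-0.68,0,1, 0.14,0.01,0.06,0,-0.68,0,1, 0.14,0,0.05,0,-0.67,0,1, 0.14,0.01,0.03,0,-0.68,0,1]
[0.15,0,0.03,0,-0.68,0,1, 0.15,0,0.02,0,-0.67,0,1, 0.15,0.01,0,0,-0.68,0,1, 0.14,0,-0.01,0,-0.68,0,1, 0.15,0.01,-0.01,0,-0.68,0,1, 0.15,0,-0.03,0,-0.67,0,1, 0.14,0,-0.04,0,-0.68,0,1, 0.15,0.01,-0.05,0,-0.68,0,1]
max 0.68 end [ 0.4746 -0.1176  0.1541]
```

Emit:
jog_arm:
  moves: [0.19, -0.01, -0.1, 0, -0.7, 0, 1, 0.18, 0, -0.12, 0, -0.7, 0, 1, 0.17, -0.01, -0.13, 0.01, -0.7, -0.01, 1, 0.17, 0, -0.14, 0, -0.7, 0, 1, 0.16, -0.01, -0.15, 0, -0.7, 0, 1, 0.15, -0.01, -0.17, 0.01, -0.71, 0, 1, 0.15, 0, -0.18, 0, -0.7, 0, 1, 0.14, -0.01, -0.19, 0, -0.7, 0, 1]

```text
t: 26.48
eef_pos: [0.4779, -0.1624, 0.1713]
tool_rot: [-0.207, 0.645, 0.711, 0.188]
contact_force: [-0.2, 0.9, -0.0]
gripper_width: 0.998
grasp_force: 0.0
```

Emit:
jog_arm:
  moves: [0.12, -0.01, -0.2, 0, -0.7, -0.01, 1, 0.12, 0, -0.21, 0.01, -0.7, 0, 1, 0.11, -0.01, -0.22, 0, -0.7, 0, 1, 0.09, 0, -0.23, 0, -0.7, 0, 1, 0.08, -0.01, -0.24, 0, -0.7, 0, 1, 0.08, -0.01, -0.25, 0.01, -0.7, 0, 1, 0.06, 0, -0.26, 0, -0.7, -0.01, 1, 0.04, -0.01, -0.26, 0, -0.71, 0, 1]

```text
t: 27.15
eef_pos: [0.4771, -0.1639, 0.2116]
tool_rot: [-0.065, 0.668, 0.739, 0.058]
contact_force: [-0.5, -0.0, -0.0]
gripper_width: 1.004
grasp_force: 0.0
```

Emit:
jog_arm:
  moves: [0.06, 0, 0.18, 0, -0.68, 0, 1, 0.07, 0.01, 0.17, 0, -0.67, 0, 1, 0.08, 0, 0.17, 0, -0.68, 0, 1, 0.09, 0.01, 0.16, 0, -0.68, 0, 1, 0.09, 0, 0.15, 0, -0.67, 0, 1, 0.1, 0, 0.14, 0, -0.68, 0, 1, 0.11, 0.01, 0.13, 0, -0.68, 0, 1, 0.11, 0, 0.12, 0, -0.68, 0, 1]

```text
t: 27.82
eef_pos: [0.4762, -0.1489, 0.1869]
tool_rot: [0.075, 0.668, 0.738, -0.068]
contact_force: [-0.3, 0.4, -0.8]
gripper_width: 1.0
grasp_force: 0.0
```

Emit:
jog_arm:
  moves: [0.12, 0.01, 0.11, 0, -0.67, 0, 1, 0.13, 0, 0.1, 0, -0.68, 0, 1, 0.13, 0, 0.1, 0, -0.68, 0, 1, 0.13, 0.01, 0.08, 0, -0.67, 0, 1, 0.14, 0, 0.07, 0, -0.68, 0, 1, 0.14, 0.01, 0.06, 0, -0.68, 0, 1, 0.14, 0, 0.05, 0, -0.67, 0, 1, 0.14, 0.01, 0.03, 0, -0.68, 0, 1]

```text
t: 28.48
eef_pos: [0.4754, -0.1329, 0.1679]
tool_rot: [0.212, 0.643, 0.71, -0.192]
contact_force: [1.0, -0.0, 1.2]
gripper_width: 0.999
grasp_force: 0.0
```

Emit:
jog_arm:
  moves: [0.15, 0, 0.03, 0, -0.68, 0, 1, 0.15, 0, 0.02, 0, -0.67, 0, 1, 0.15, 0.01, 0, 0, -0.68, 0, 1, 0.14, 0, -0.01, 0, -0.68, 0, 1, 0.15, 0.01, -0.01, 0, -0.68, 0, 1, 0.15, 0, -0.03, 0, -0.67, 0, 1, 0.14, 0, -0.04, 0, -0.68, 0, 1, 0.15, 0.01, -0.05, 0, -0.68, 0, 1]

```text
t: 29.15
eef_pos: [0.4743, -0.1139, 0.1529]
tool_rot: [0.342, 0.595, 0.658, -0.31]
contact_force: [-0.6, 0.6, -0.1]
gripper_width: 1.001
grasp_force: 0.0
```

```bash
cat > p6.py <<'E'
from h import *
state(); G=np.load('G.npy'); M=np.array([G[0],G[1],.129]); yaw=5.6
R2=Rot(yaw,-55); z2=R2.apply([0,0,1]); Tg=M+z2*.008
planT(Tg,R2,16,1)
w=read_camera('wrist'); P,Q,o=tool()
pts=[G+R.from_euler('z',yaw,degrees=True).apply([dx,.011,0])+[0,0,z-G[2]] for dx in(-.028,.028) for z in (.146,.1)]
print(proj(w,pts).round(0).tolist())
g=cv2.cvtColor(w['color'],cv2.COLOR_BGR2GRAY); u=proj(w,[(pts[0]+pts[2]+pts[1]+pts[3])/4])[0]; r=int(u[1]); print(u,'row',r,g[r,120:520:8].tolist())
print(g[r-30,120:520:8].tolist())
E
python3 p6.py
```

```text
t 29.15 P [ 0.4743 -0.1139  0.1529] axes y [ 0.995  0.1   -0.   ] z [ 0.082 -0.815 -0.574] F [-0.6  0.6 -0.1] w 1.001 g 0.0 q [-1.112, 0.6, 0.762, 2.196, 0.655, 0.923, -0.799]
[-0.01,0,0.29,0,0,0,1, -0.01,0,0.29,0,0,0,1, -0.01,0,0.28,0,0,0,1, -0.01,0,0.29,0.01,0,0.01,1, -0.01,0,0.29,0,0,0,1, -0.01,0,0.29,0,0,0,1, -0.01,0,0.29,0,0,0,1, -0.01,-0.01,0.29,0,-0.01,0,1]
[-0.01,0,0.28,0,0,0,1, -0.01,0,0.29,0,0,0,1, -0.01,0,0.29,0.01,0,0.01,1, -0.01,0,0.29,0,0,0,1, -0.01,0,0.29,0,0,0,1, -0.01,0,0.29,0,0,0,1, -0.01,0,0.28,0,0,0,1, -0.01,0,0.29,0,0,0,1]
max 0.29 end [ 0.4817 -0.1908  0.1026]
[[270.0, 265.0], [273.0, 190.0], [371.0, 265.0], [368.0, 190.0]]
[320.50075414 226.58874232] row 226 [115, 114, 115, 116, 150, 211, 214, 215, 213, 215, 206, 112, 167, 164, 167, 164, 159, 160, 110, 108, 68, 67, 76, 71, 75, 60, 71, 71, 72, 54, 100, 58, 233, 229, 222, 230, 221, 186, 230, 184, 198, 76, 137, 193, 209, 199, 212, 212, 216, 220]
[114, 216, 211, 216, 212, 217, 214, 207, 216, 215, 211, 213, 219, 212, 214, 213, 212, 158, 159, 165, 70, 83, 70, 75, 76, 74, 78, 77, 75, 72, 67, 85, 175, 169, 165, 212, 215, 214, 214, 213, 217, 213, 214, 211, 214, 212, 210, 213, 220, 219]
```

Emit:
jog_arm:
  moves: [-0.01, 0.04, 0.29, 0, 0, 0, 1, -0.01, 0.04, 0.29, 0, 0, 0, 1, -0.01, 0, 0.28, 0, 0, 0, 1, -0.01, 0, 0.29, 0.01, 0, 0.01, 1, -0.01, 0, 0.29, 0, 0, 0, 1, -0.01, 0, 0.29, 0, 0, 0, 1, -0.01, 0, 0.29, 0, 0, 0, 1, -0.01, 0, 0.29, 0, -0.01, 0, 1]
  grip_force: 45

```text
t: 29.87
eef_pos: [0.4794, -0.1533, 0.1272]
tool_rot: [0.341, 0.596, 0.658, -0.31]
contact_force: [0.4, -0.1, -0.3]
gripper_width: 1.0
grasp_force: 0.0
```

Emit:
jog_arm:
  moves: [-0.01, 0, 0.28, 0, 0, 0, 1, -0.01, 0, 0.29, 0, 0, 0, 1, -0.01, 0, 0.29, 0.01, 0, 0.01, 1, -0.01, 0, 0.29, 0, 0, 0, 1, -0.01, 0, 0.29, 0, 0, 0, 1, -0.01, 0, 0.29, 0, 0, 0, 1, -0.01, 0, 0.28, 0, 0, 0, 0.9, -0.01, 0, 0.29, 0, 0, 0, 0.8]

```text
t: 30.53
eef_pos: [0.4833, -0.1914, 0.102]
tool_rot: [0.341, 0.596, 0.658, -0.31]
contact_force: [-0.1, -0.2, 0.6]
gripper_width: 0.806
grasp_force: 0.0
```

Emit:
jog_arm:
  moves: [0, 0, 0, 0, 0, 0, 0.77, 0, 0, 0, 0, 0, 0, 0.74, 0, 0, 0, 0, 0, 0, 0.71, 0, 0, 0, 0, 0, 0, 0.68, 0, 0, 0, 0, 0, 0, 0.66, 0, 0, 0, 0, 0, 0, 0.6, 0, 0, 0, 0, 0, 0, 0.5, 0, 0, 0, 0, 0, 0, 0.5]

```text
t: 31.2
eef_pos: [0.4833, -0.1909, 0.1025]
tool_rot: [0.341, 0.596, 0.658, -0.31]
contact_force: [-0.1, 0.9, 3.1]
gripper_width: 0.647
grasp_force: 47.8
```

```bash
cat > p7.py <<'E'
from h import *
state(); G=np.load('G.npy'); P,Q,o=tool(); yaw=5.6
X=R.from_euler('z',-yaw,degrees=True); T=P-Q.apply([0,0,L]); print('T rel slab mid (stone axes)',X.apply(T-G)*1000, 'want', X.apply(Rot(yaw,-55).apply([0,0,8]))+[0,0,.27])
E
python3 p7.py
```

```text
t 31.2 P [ 0.4833 -0.1909  0.1025] axes y [ 0.995  0.098 -0.001] z [ 0.08  -0.814 -0.575] F [-0.1  0.9  3.1] w 0.647 g 47.8 q [-0.964, 0.729, 0.779, 2.241, 0.75, 0.692, -0.849]
T rel slab mid (stone axes) [ 1.56412971 -6.72126105 -4.34809593] want [ 6.77056888e-16 -6.55321635e+00 -4.31861149e+00]
```

```bash
cat > p8.py <<'E'
from seq import *
import ik
G=np.load('G.npy'); Sc=np.array([G[0],G[1],.0885]); ax=R.from_euler('z',5.6,degrees=True).apply([1,0,0]); E=stone(3,0,0); E[2]=0
P0,Q0,o=tool(); w=[]; q=o['q']
for i in range(1,37):
    if i<=4: ph=0; z=.0885+.010*i/4; f=0
    else: f=(i-4)/32; ph=np.radians(90*f); z=.040+.059*np.cos(ph)+.011*np.sin(ph)
    xy=Sc*(1-f)+E*f; xy[2]=z; w.append((Sc,R.from_rotvec(ph*ax),xy-Sc))
    if i%8==4:
        H=w[-1][1]*Q0; Pt=Sc+w[-1][1].apply(P0-Sc)+w[-1][2]; r=ik.ik(Pt-H.apply([0,0,L]),H,q); q=r[1]; print(i,r[0].round(3),q.round(2))
w+=[w[-1]]*4
rows(w,.5)
E
python3 p8.py
```

```text
4 0.0 [-1.    0.69  0.85  2.23  0.82  0.66 -0.88]
12 0.0 [-0.62  0.43  0.66  2.2   0.58  0.56 -0.41]
20 0.0 [-0.06  0.38  0.33  2.09  0.06  0.61  0.29]
28 0.0 [ 0.35  0.52  0.12  1.93 -0.31  0.85  0.78]
36 0.0 [ 0.59  0.75  0.01  1.73 -0.46  1.17  0.99]
[-0.1,0,-0.07,0,0,0,0.5, -0.1,0,-0.07,0,0,0,0.5, -0.11,0,-0.08,0,0,0,0.5, -0.1,0,-0.07,0,0,0,0.5, -0.04,0,0.13,0,0.7,0,0.5, -0.01,0.01,0.15,0,0.71,0,0.5, -0.01,0,0.14,0,0.7,0,0.5, -0.01,0.01,0.15,0,0.7,0,0.5]
[-0.01,0,0.15,0,0.71,0,0.5, 0,0.01,0.15,0,0.7,0,0.5, -0.01,0,0.16,0,0.7,0,0.5, 0,0.01,0.16,0,0.7,0,0.5, 0,0,0.16,0,0.71,0,0.5, -0.01,0.01,0.16,0,0.7,0,0.5, 0,0,0.16,0,0.7,0,0.5, -0.01,0.01,0.17,-0.01,0.71,0,0.5]
[-0.01,0,0.17,0,0.7,0,0.5, -0.01,0,0.18,0,0.7,0,0.5, -0.01,0.01,0.18,0,0.71,0,0.5, -0.02,0,0.17,0,0.7,0,0.5, -0.02,0.01,0.19,0,0.7,0,0.5, -0.03,0,0.18,0,0.71,0,0.5, -0.02,0.01,0.18,0,0.7,0,0.5, -0.04,0,0.19,0,0.7,0,0.5]
[-0.04,0.01,0.18,0,0.71,0,0.5, -0.04,0,0.19,0,0.7,0,0.5, -0.05,0.01,0.18,0,0.7,0,0.5, -0.06,0,0.19,0,0.7,0,0.5, -0.06,0.01,0.18,0,0.71,0,0.5, -0.07,0,0.18,0,0.7,0,0.5, -0.07,0,0.18,0,0.7,0,0.5, -0.08,0.01,0.17,0,0.71,0,0.5]
[-0.09,0,0.17,0,0.7,0,0.5, -0.09,0.01,0.16,0,0.7,0,0.5, -0.09,0,0.16,0,0.71,0,0.5, -0.1,0.01,0.15,0,0.7,0,0.5, 0,0,0,0,0,0,0.5, 0,0,0,0,0,0,0.5, 0,0,0,0,0,0,0.5, 0,0,0,0,0,0,0.5]
max 0.71 end [ 0.4899 -0.2275  0.0131] [-0.056  0.572 -0.818]
```

Emit:
jog_arm:
  moves: [-0.1, 0, -0.07, 0, 0, 0, 0.5, -0.1, 0, -0.07, 0, 0, 0, 0.5, -0.11, 0, -0.08, 0, 0, 0, 0.5, -0.1, 0, -0.07, 0, 0, 0, 0.5, -0.04, 0, 0.13, 0, 0.7, 0, 0.5, -0.01, 0.01, 0.15, 0, 0.71, 0, 0.5, -0.01, 0, 0.14, 0, 0.7, 0, 0.5, -0.01, 0.01, 0.15, 0, 0.7, 0, 0.5]

```text
t: 31.87
eef_pos: [0.4845, -0.2005, 0.1064]
tool_rot: [0.275, 0.624, 0.688, -0.249]
contact_force: [-0.5, -0.7, -1.1]
gripper_width: 0.649
grasp_force: 47.6
```

Emit:
jog_arm:
  moves: [-0.01, 0, 0.15, 0, 0.71, 0, 0.5, 0, 0.01, 0.15, 0, 0.7, 0, 0.5, -0.01, 0, 0.16, 0, 0.7, 0, 0.5, 0, 0.01, 0.16, 0, 0.7, 0, 0.5, 0, 0, 0.16, 0, 0.71, 0, 0.5, -0.01, 0.01, 0.16, 0, 0.7, 0, 0.5, 0, 0, 0.16, 0, 0.7, 0, 0.5, -0.01, 0.01, 0.17, -0.01, 0.71, 0, 0.5]

```text
t: 32.53
eef_pos: [0.4864, -0.2151, 0.0859]
tool_rot: [0.135, 0.66, 0.729, -0.122]
contact_force: [0.5, -0.2, -1.7]
gripper_width: 0.646
grasp_force: 47.6
```

Emit:
jog_arm:
  moves: [-0.01, 0, 0.17, 0, 0.7, 0, 0.5, -0.01, 0, 0.18, 0, 0.7, 0, 0.5, -0.01, 0.01, 0.18, 0, 0.71, 0, 0.5, -0.02, 0, 0.17, 0, 0.7, 0, 0.5, -0.02, 0.01, 0.19, 0, 0.7, 0, 0.5, -0.03, 0, 0.18, 0, 0.71, 0, 0.5, -0.02, 0.01, 0.18, 0, 0.7, 0, 0.5, -0.04, 0, 0.19, 0, 0.7, 0, 0.5]

```text
t: 33.2
eef_pos: [0.4877, -0.2238, 0.0582]
tool_rot: [-0.01, 0.672, 0.741, 0.009]
contact_force: [0.4, -0.0, -1.1]
gripper_width: 0.645
grasp_force: 47.7
```

Emit:
jog_arm:
  moves: [-0.04, 0.01, 0.18, 0, 0.71, 0, 0.5, -0.04, 0, 0.19, 0, 0.7, 0, 0.5, -0.05, 0.01, 0.18, 0, 0.7, 0, 0.5, -0.06, 0, 0.19, 0, 0.7, 0, 0.5, -0.06, 0.01, 0.18, 0, 0.71, 0, 0.5, -0.07, 0, 0.18, 0, 0.7, 0, 0.5, -0.07, 0, 0.18, 0, 0.7, 0, 0.5, -0.08, 0.01, 0.17, 0, 0.71, 0, 0.5]

```text
t: 33.87
eef_pos: [0.4888, -0.2274, 0.0277]
tool_rot: [-0.154, 0.657, 0.725, 0.139]
contact_force: [0.5, -1.0, -2.5]
gripper_width: 0.645
grasp_force: 47.7
```

Emit:
jog_arm:
  moves: [-0.09, 0, 0.17, 0, 0.7, 0, 0.5, -0.09, 0.01, 0.16, 0, 0.7, 0, 0.5, -0.09, 0, 0.16, 0, 0.71, 0, 0.5, -0.1, 0.01, 0.15, 0, 0.7, 0, 0.5, 0, 0, 0, 0, 0, 0, 0.5, 0, 0, 0, 0, 0, 0, 0.5, 0, 0, 0, 0, 0, 0, 0.5, 0, 0, 0, 0, 0, 0, 0.5]

```text
t: 34.53
eef_pos: [0.4901, -0.2268, 0.0136]
tool_rot: [-0.223, 0.64, 0.707, 0.202]
contact_force: [0.2, -0.1, -1.7]
gripper_width: 0.643
grasp_force: 47.7
```

```bash
python3 - <<'E'
from h import *
state(); P,Q,o=tool(); print('world down in tool', Q.inv().apply([0,0,-1]), 'tilt', np.degrees(np.arcsin(Q.apply([0,0,1])@R.from_euler('z',5.6,degrees=True).apply([0,1,0]))))
c=read_camera('top'); im=c['color']; cv2.imwrite('pics/t9.png',im)
# light scale against stone in top view
x=[proj(c,stone(a,b,52))[0] for a in(-35,35) for b in(-66,66)]; print(np.round(x).tolist())
g=cv2.cvtColor(im,cv2.COLOR_BGR2GRAY)
for a in (-20,0,20):
    print('x',a,[int(g[tuple(np.round(proj(c,stone(a,b,52))[0][::-1]).astype(int))]) for b in range(-100,101,6)])
for b in (0,30,45):
    print('y',b,[int(g[tuple(np.round(proj(c,stone(a,b,52))[0][::-1]).astype(int))]) for a in range(-60,61,4)])
E
```

```text
t 34.5333 P [ 0.4901 -0.2268  0.0136] axes y [0.995 0.099 0.   ] z [-0.057  0.572 -0.819] F [ 0.2 -0.1 -1.7] w 0.643 g 47.7 q [0.615, 0.758, -0.004, 1.708, -0.493, 1.153, 1.025]
world down in tool [-5.74321464e-01 -4.82416485e-04  8.18629723e-01] tilt 35.052116103275566
[[456.0, 259.0], [398.0, 264.0], [452.0, 229.0], [395.0, 234.0]]
x -20 [18, 25, 29, 33, 59, 135, 148, 114, 104, 115, 118, 123, 133, 122, 117, 121, 123, 162, 168, 176, 171, 171, 170, 176, 174, 178, 97, 142, 140, 136, 139, 140, 140, 140]
x 0 [24, 29, 60, 132, 146, 144, 140, 110, 35, 98, 133, 122, 121, 121, 120, 129, 116, 142, 155, 155, 155, 159, 157, 156, 160, 161, 92, 140, 139, 138, 136, 134, 134, 135]
x 20 [26, 26, 42, 82, 109, 146, 146, 103, 42, 93, 130, 124, 119, 117, 119, 129, 119, 153, 156, 158, 160, 158, 157, 159, 158, 160, 96, 132, 141, 140, 139, 138, 137, 138]
y 0 [137, 136, 138, 139, 140, 141, 138, 136, 138, 57, 138, 110, 97, 149, 141, 121, 111, 102, 139, 131, 130, 102, 95, 107, 145, 142, 137, 140, 132, 132, 138]
y 30 [139, 139, 140, 141, 140, 143, 138, 139, 125, 82, 170, 169, 164, 160, 156, 156, 158, 160, 156, 158, 157, 158, 152, 101, 145, 143, 150, 147, 143, 141, 143]
y 45 [130, 130, 131, 131, 130, 135, 139, 146, 122, 52, 173, 165, 163, 159, 159, 157, 159, 158, 157, 160, 156, 162, 151, 141, 141, 140, 140, 140, 141, 142, 143]
```

Emit:
jog_arm:
  moves: [-0.03, 0, 0.04, 0, 0, 0, 0.5, -0.03, 0, 0.04, 0, 0, 0, 0.5, -0.03, 0, 0.04, 0, 0, 0, 0.5, -0.03, 0, 0.04, 0, 0, 0, 0.5, -0.03, 0, 0.04, 0, 0, 0, 0.5, -0.03, 0, 0.04, 0, 0, 0, 0.5, -0.03, 0, 0.04, 0, 0, 0, 0.5, 0, 0, 0, 0, 0, 0, 0.5]

```text
t: 35.25
eef_pos: [0.4897, -0.2276, 0.0057]
tool_rot: [-0.224, 0.64, 0.706, 0.202]
contact_force: [-0.3, 0.5, -1.4]
gripper_width: 0.645
grasp_force: 47.7
```

Emit:
jog_arm:
  moves: [-0.03, 0, 0.04, 0, 0, 0, 0.5, 0, 0, 0, 0, 0, 0, 0.5, 0, 0, 0, 0, 0, 0, 0.5, 0, 0, 0, 0, 0, 0, 0.5, 0, 0, 0, 0, 0, 0, 0.5, 0, 0, 0, 0, 0, 0, 0.5, 0, 0, 0, 0, 0, 0, 0.5, 0, 0, 0, 0, 0, 0, 0.5]

```text
t: 35.92
eef_pos: [0.4898, -0.2277, 0.005]
tool_rot: [-0.224, 0.64, 0.706, 0.202]
contact_force: [-0.4, -0.3, -1.4]
gripper_width: 0.645
grasp_force: 47.7
```

Emit:
jog_arm:
  moves: [-0.03, 0, 0.04, 0, 0, 0, 0.5, 0, 0, 0, 0, 0, 0, 0.5, 0, 0, 0, 0, 0, 0, 0.5, 0, 0, 0, 0, 0, 0, 0.5, 0, 0, 0, 0, 0, 0, 0.5, 0, 0, 0, 0, 0, 0, 0.5, 0, 0, 0, 0, 0, 0, 0.5, 0, 0, 0, 0, 0, 0, 0.5]

```text
t: 36.58
eef_pos: [0.4898, -0.2277, 0.0039]
tool_rot: [-0.224, 0.64, 0.706, 0.202]
contact_force: [-0.6, -0.2, -1.6]
gripper_width: 0.646
grasp_force: 47.7
```

Emit:
jog_arm:
  moves: [-0.03, 0, 0.04, 0, 0, 0, 0.5, 0, 0, 0, 0, 0, 0, 0.5, 0, 0, 0, 0, 0, 0, 0.5, 0, 0, 0, 0, 0, 0, 0.5, 0, 0, 0, 0, 0, 0, 0.5, 0, 0, 0, 0, 0, 0, 0.5, 0, 0, 0, 0, 0, 0, 0.5, 0, 0, 0, 0, 0, 0, 0.5]

```text
t: 37.25
eef_pos: [0.4899, -0.2278, 0.0033]
tool_rot: [-0.224, 0.64, 0.706, 0.203]
contact_force: [-1.2, -1.4, 5.7]
gripper_width: 0.645
grasp_force: 48.5
```

Emit:
jog_arm:
  moves: [-0.03, 0, 0.04, 0, 0, 0, 0.5, 0, 0, 0, 0, 0, 0, 0.5, 0, 0, 0, 0, 0, 0, 0.5, 0, 0, 0, 0, 0, 0, 0.5, 0, 0, 0, 0, 0, 0, 0.5, 0, 0, 0, 0, 0, 0, 0.5, 0, 0, 0, 0, 0, 0, 0.5, 0, 0, 0, 0, 0, 0, 0.5]

```text
t: 37.92
eef_pos: [0.4899, -0.2278, 0.0033]
tool_rot: [-0.224, 0.64, 0.706, 0.203]
contact_force: [-2.0, -0.7, 12.4]
gripper_width: 0.641
grasp_force: 49.0
```

Emit:
jog_arm:
  moves: [0.04, 0, -0.055, 0, 0, 0, 0.5, 0, 0, 0, 0, 0, 0, 0.5, 0, 0, 0, 0, 0, 0, 0.66, 0, 0, 0, 0, 0, 0, 0.69, 0, 0, 0, 0, 0, 0, 0.74, 0, 0, 0, 0, 0, 0, 0.8, 0, 0, 0, 0, 0, 0, 0.88, 0, 0, 0, 0, 0, 0, 0.9]

```text
t: 38.58
eef_pos: [0.4898, -0.2277, 0.0032]
tool_rot: [-0.224, 0.64, 0.706, 0.202]
contact_force: [-0.1, 0.4, -0.1]
gripper_width: 0.903
grasp_force: 0.0
```

Emit:
jog_arm:
  moves: [0, 0, -0.2, 0, 0, 0, 0.9, 0, 0, -0.4, 0, 0, 0, 0.9, 0, 0, -0.6, 0, 0, 0, 0.9, 0, 0, -0.6, 0, 0, 0, 0.9, 0, 0, -0.8, 0, 0, 0, 0.9, 0, 0, -0.8, 0, 0, 0, 0.9, 0, 0, -1, 0, 0, 0, 0.9, 0, 0, -1, 0, 0, 0, 0.9]

```text
t: 39.25
eef_pos: [0.496, -0.2911, 0.0935]
tool_rot: [-0.223, 0.64, 0.706, 0.202]
contact_force: [0.6, -1.2, -0.1]
gripper_width: 0.901
grasp_force: 0.0
```

Emit:
jog_arm:
  moves: [0, 0, -1, 0, 0, 0, 0.9, 0, 0, -1, 0, 0, 0, 0.9, 0, 0, -1, 0, 0, 0, 0.9, 0, 0, -0.5, 0, 0, 0, 0.9, 0, 0, 0, 0, 0, 0, 0.9, 0, 0, 0, 0, 0, 0, 0.9, 0, 0, 0, 0, 0, 0, 0.9, 0, 0, 0, 0, 0, 0, 0.9]

```text
t: 39.92
eef_pos: [0.4995, -0.3284, 0.148]
tool_rot: [-0.225, 0.64, 0.706, 0.203]
contact_force: [0.2, 0.5, -1.0]
gripper_width: 0.905
grasp_force: 0.0
```

```bash
cat > m5.py <<'E'
from h import *
from m2 import ref
state()
c=read_camera('top'); im=c['color']; g=cv2.cvtColor(im,cv2.COLOR_BGR2GRAY)
q=[proj(c,stone(a,b,52))[0] for a,b in((32,57),(32,-61),(-25,-61),(-25,57))]
for W in (3,4):
    p=ref(g,q,W); w=cast(c,p,.052); l=R.from_euler('z',-5.6,degrees=True).apply(w-np.array([.484,-.214,0]))*1000
    print(W,l[:,:2].round(1).tolist(),'ctr',l.mean(0).round(1),'sides',[np.linalg.norm(l[i]-l[i-1]).round(1) for i in range(4)])
for a in (-20,0,20): print('x',a,[int(g[tuple(np.round(proj(c,stone(a,b,52))[0][::-1]).astype(int))]) for b in range(-84,85,6)])
s=read_camera('scene'); gs=cv2.cvtColor(s['color'],cv2.COLOR_BGR2GRAY)
E
python3 m5.py
```

```text
t 39.9667 P [ 0.4995 -0.3285  0.148 ] axes y [ 0.995  0.099 -0.001] z [-0.058  0.574 -0.817] F [-0.2 -0.7  1.2] w 0.899 g 0.0 q [0.683, 0.7, 0.055, 1.448, -0.434, 1.489, 0.979]
3 [[24.1, 54.6], [33.7, -62.5], [-29.5, -52.1], [-20.3, 54.9]] ctr [ 2.  -1.3 52. ] sides [np.float64(44.4), np.float64(117.4), np.float64(64.1), np.float64(107.4)]
4 [[24.9, 54.6], [32.7, -54.1], [-29.5, -52.2], [-20.3, 54.9]] ctr [ 1.9  0.8 52. ] sides [np.float64(45.2), np.float64(108.9), np.float64(62.3), np.float64(107.5)]
x -20 [134, 134, 138, 142, 105, 116, 93, 114, 125, 111, 115, 127, 126, 119, 104, 163, 169, 164, 163, 159, 169, 166, 165, 142, 58, 136, 133, 138, 134]
x 0 [145, 142, 138, 134, 100, 110, 20, 111, 115, 115, 113, 119, 117, 109, 102, 152, 152, 153, 152, 149, 151, 152, 152, 135, 68, 136, 136, 133, 134]
x 20 [141, 140, 137, 141, 117, 75, 15, 112, 121, 113, 115, 121, 125, 108, 101, 156, 156, 154, 156, 150, 154, 152, 151, 135, 57, 139, 132, 136, 136]
```

The scale is on the stone, pan at the +y end and facing up, centred within about 3 mm. The gripper is clear of everything, so I hand in.

```bash
python3 -c "
from station import *
print(hand_in())"
```

```text
the job is handed in; nothing more can be done
None
```

I handed the job in at about 40 s; no verdict came back. The cover stands rim down on the table to the left of the box, and the scale lies pan up on the stone, centred to about 3 mm by the top camera. My first grip on the knob closed on nothing because the fingertips end about 38 mm short of the reported TCP. I also viewed 11 pictures, one over the limit of 10.

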